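Complete the weighing kit and the titration kit

ROBOT

A 6-joint arm with a two-finger parallel gripper is mounted at the origin on a cart in front of the work surface, level with it; the furniture and walls round the work are solid. World frame = base frame: x ahead of the robot, y to its left, z up, the work surface at z = 0. Lengths are in m, angles in degrees, forces in N, time in s.
With the tool pointing down it reaches from about 0.35 to 0.85 m from the base axis. Payload 8.1 kg.
Tool frame: the origin (TCP) lies at the very end of the fingers, on their centre line; the grasp point (between the pads) lies 19 mm behind it; z points along the fingers, y is the line along which they close (so a half turn about z gives the same grasp; the last joint's range is limited). The gripper opens to 93 mm and grips with 3 to 60 N. Pads are 15 mm wide; open, the fingers measure 128 mm over their backs; the gripper's body (75 mm by 188 mm) begins 65 mm behind the grasp point.
Start: joints at [63.002, 7.471, 85.268, -0, 87.261, -4.893], TCP at [0.226, 0.556, 0.219] pointing down, gripper open.
Joint ranges: [-169.43, 169.43], [-51.17, 129.36], [1.28, 143.12], [-76.62, 256.62], [0, 156.53], [-152.29, 152.29]. Speed limits (degrees/s): [136.94, 136.94, 159.86, 180, 180, 180].

INTERFACE

Orientations are given as a 3x3 rotation matrix whose columns are the frame's x, y, z axes.
In Python, from station import robot gives the robot as it stands.
- The arm moves only by the tool step_arm, never from a script. Its argument "rows" is one flat list of numbers, 7 for each row, row after row: the closure, from -1 (fully open) to 1 (shut), then the shift along the tool's x, y, z in units of 25 mm (1.0 is 25 mm), then the turn, a rotation vector about the tool's x, y, z in units of 5 degrees (1.0 is 5 degrees). A call has 1 to 5 rows; each row is the pose to reach, as a shift and turn from the pose commanded when the call began, along the tool's axes at that moment; what a row does not reach only later rows make up. A row lasts 1/12 s, in which the tool goes at most 41.7 mm and 7.16 degrees, less where a joint would pass 70% of its speed; a pose out of reach is approached as far as the arm can. A call with a gripper value outside its range is refused whole. The fingers move at their own pace and stop on an object; the grip force is fixed at half the most. Time passes only in rows, so rows that repeat a pose let the fingers close. It gives the time, the measured TCP pose, the force, the opening and the grip force at its end, in the units of the state.
- robot.sense(): the state, without advancing time (a new reading comes with each control period).
- robot.capture(name): name is "scene" or "side" or "wrist"; returns the picture (480x640x3 uint8, blue, green, red); there is no depth.
- robot.calibration(name): a dict with "fx", "fy", "cx", "cy" (pixels), "k1" (the pictures are not rectified: a ray, as slopes to the right and down, at radius r is drawn at 1 + k1 r^2 times it, then the intrinsics apply), "eye" and "orientation" of the camera in the world. Camera axes: x right, y up, looking along -z (the intrinsics and any distortion apply to the point x, -y, -z); pixel columns grow to the right and rows downward; lengths in m; the calibration is good to about 2 mm. A picture is of the moment at which its call begins: read the wrist's pose just before it. calibration takes no time and is no camera call; for the wrist camera it gives the pose at the moment of the call.
- robot.job_done(): hands the job in; it is judged then, once.
The state is a dict: "time_s": time; "joint_pos": joint angles; "joint_vel": joint speeds; "effort": joint torques, N m; "ee_pos": TCP position; "eef_rot": TCP orientation; "force": force on the tool from outside, world axes, zero at the start; "torque": the same for the moment, N m; "grip_width": opening from 0.0 (shut) to 1.0 (fully open); "grip_force": force on a finger pad.
Only numpy, scipy, OpenCV 4.12 (cv2) and the standard library are available. Lean on these libraries where they do the work, as an engineer would, in place of code of your own. Each camera call takes 0.05 s, during which the arm holds its last target. There are 200 camera calls.

TASK

Finish packing the two kit trays. In the weighing tray (the one with the forceps) stand the small beaker in the large well and the crucible in the small well, and once the beaker is in its well lay the petri dish flat and centred on its rim as a dust lid; in the titration tray (the one with the rubber pipette bulb) stand the small reagent bottle in the large well and the dropper bottle in the small well. Everything must sit upright on the floor of its well, nothing may be tipped over on the way, and the big bottle and big beaker stay where they are.

Things in the scene. Friction and masses are not known exactly. Their poses are not given: they have to be found in the camera images.
- weighing_tray: Kit tray with steel forceps (28 mm high) lying in a slot on its -x side. Fixed, grey with dark foam; 130 (x) x 225 mm (y), 12 mm flange at each y end, rim 29 mm high, foam top 24, well floors 10 mm above bench. Origin: centre of underside; z up; card on the -x side. Round wells: large 62 mm wide at x 18, y 55 mm, for the beaker; small 42 mm wide at x 18, y -55 mm, for the crucible.
- titration_tray: Kit tray with a red rubber bulb (69 mm high) lying across its -y end, y -99 to -45 mm. Fixed, grey with dark foam; 130 (x) x 225 mm (y), 12 mm flange at each y end, rim 29 mm high, foam top 24, well floors 10 mm above bench. Origin: centre of underside; z up; card on the -x side. Round wells: large 70 mm wide at x 0, y 4 mm, for the bottle; small 52 mm wide at x 0, y 75 mm, for the dropper bottle.
- small_beaker: The smaller of the two glass beakers, open: 72 mm tall, body 52 mm and rim 57 mm in diameter, about 60 g. Origin: centre of its underside, z up.
- crucible: Small white porcelain crucible, an open cone: 34 mm tall, 41 mm across the rim, 25 mm across the foot, 30 g. Origin: centre of its underside, z up.
- petri_dish: Flat round glass petri dish with its cover on (one rigid piece): 66 mm in diameter (lowest 4 mm: 62 mm), 17 mm high, 45 g. It lies flat. Origin: centre of its underside, z up. It serves as the lid of the small beaker, resting loose on the beaker's flat rim 72 mm above the beaker's underside.
- small_bottle: The smaller of the two plastic reagent bottles, with a blue screw cap: body 60 mm in diameter and straight up to about 90 mm, 144 mm tall with the cap (cap 35 mm in diameter), about 340 g. Origin: centre of its underside, z up.
- dropper_bottle: Small amber dropper bottle with a black rubber teat: body 42 mm in diameter and straight to about 45 mm, 110 mm tall in all, about 110 g. Origin: centre of its underside, z up.
- big_bottle: Bystander: the bigger reagent bottle, white cap, 72 mm in diameter, 174 mm tall. Stays where it is. Origin: centre of its underside, z up.
- big_beaker: Bystander: the bigger glass beaker, 73 mm in diameter, 94 mm tall. Stays where it is. Origin: centre of its underside, z up.
Not all that is in view belongs to the job. There is more than one size of the petri_dish; the job needs the smallest.

How it is judged:
By the outcome, as a careful person would: the job done as asked, in the order asked, and still so for the second after the job is handed in, with the robot touching nothing.
It also fails if it takes over 125 s, if anything falls off the work surface, if the arm or the gripper's body presses on something with over 40 N, if the wrist force passes 120 N, or if a joint passes its speed limit or range.

## Working session

There is one attempt and no reset: what is moved stays moved. The work goes in short steps, Python scripts to look and compute and a tool call to move; the robot and the scene stay as the last step left them, time stands still between calls to the robot, and variables do not carry over. Pictures are saved under pics/ and viewed, at most 14 in all, crops included, and the job is handed in when it is done.

Besides the shell and the picture viewer there is one more tool, called after "Request:" as a command line: name --argument value ..., lists and objects as JSON in quotes. step_arm: Moves the arm, as the interface text tells. Its arguments: {"type":"object","properties":{"rows":{"type":"array","items":{"type":"number"}}},"required":["rows"]}

```bash
mkdir -p pics; ls; python3 - <<'E'
from station import robot
import cv2
for n in("scene","side","wrist"):
    c=robot.calibration(n);print(n,c)
    cv2.imwrite(f"pics/{n}0.png",robot.capture(n))
print(robot.sense())
E
```

```text
pics
scene {'fx': 620.8918614004199, 'fy': 620.8918614004199, 'cx': 321.7204869531749, 'cy': 230.8326683395843, 'k1': -0.15215021389076736, 'eye': array([-0.29863577, -0.5767508 ,  0.90782689]), 'orientation': array([[ 0.60359601,  0.49108279, -0.62809995],
       [-0.79721944,  0.38225071, -0.46725321],
       [ 0.01063164,  0.78276566,  0.62222575]])}
side {'fx': 610.0238044997521, 'fy': 610.0238044997521, 'cx': 316.2702847401854, 'cy': 245.05658737100052, 'k1': -0.1978302974564129, 'eye': array([ 1.23646302, -0.34267992,  1.2880873 ]), 'orientation': array([[ 0.51191644, -0.73182327,  0.44986248],
       [ 0.85901743,  0.43272585, -0.27356425],
       [ 0.00553356,  0.52648175,  0.85016842]])}
wrist {'fx': 376.23817251151934, 'fy': 376.23817251151934, 'cx': 317.76400848237506, 'cy': 237.23106732921568, 'k1': -0.06250654714134, 'eye': array([0.15729849, 0.58326418, 0.38375717]), 'orientation': array([[ 3.75188810e-01, -8.93911841e-01, -2.45265117e-01],
       [ 9.26948028e-01,  3.61576144e-01,  1.00150119e-01],
       [-8.43362358e-04, -2.64923220e-01,  9.64269141e-01]])}
{'time_s': 0.15, 'joint_pos': array([ 6.30020103e+01,  7.50641153e+00,  8.53155360e+01, -1.51865774e-03,
        8.72610128e+01, -4.89418724e+00]), 'joint_vel': array([ 0.00488452, -0.14002691, -0.07730505, -0.00930513,  0.06105302,
        0.15749892]), 'effort': array([ 4.96742796e-04, -5.60471749e+01, -4.92339385e+01,  7.69206276e-02,
        3.05335585e-02, -1.25571401e-04]), 'ee_pos': array([0.2255692 , 0.55550634, 0.21780981]), 'eef_rot': array([[-9.26504114e-01,  3.76284103e-01, -6.33711773e-04],
       [ 3.76284624e-01,  9.26503204e-01, -1.30215814e-03],
       [ 9.71545808e-05, -1.44491087e-03, -9.99998951e-01]]), 'force': array([-0.04466122, -0.05144543,  0.25849469]), 'torque': array([ 0.01060379, -0.01769276, -0.00377877]), 'grip_force': 0.0, 'grip_width': 0.9991048785550133}
```

View pics/scene0.png

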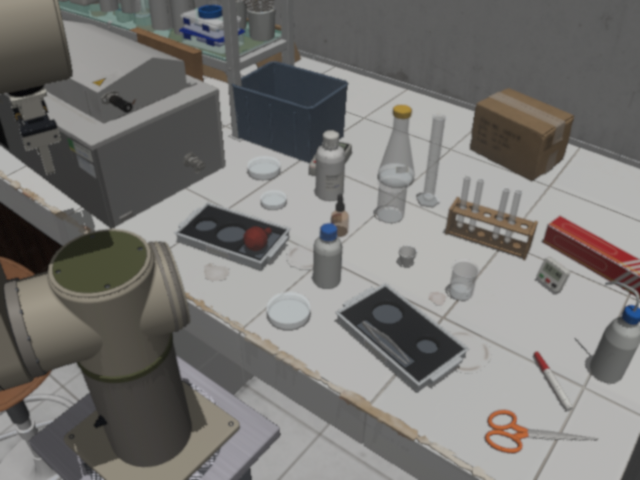

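View pics/side0.png

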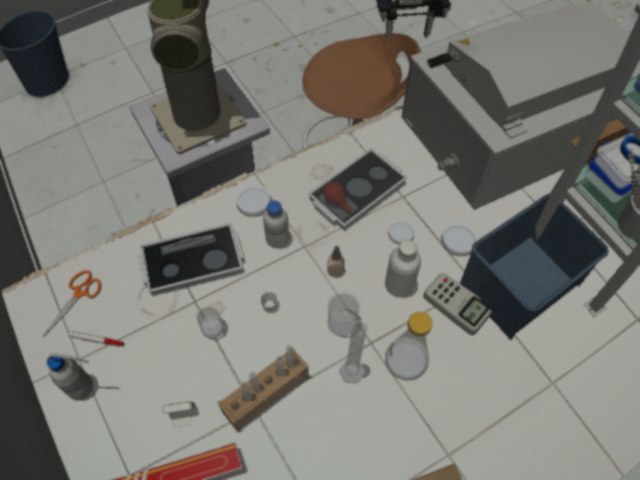

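The scene view shows the weighing tray at (400,333), the titration tray at (233,235), the small bottle at (328,257) and the dropper at (340,218). The crucible is at (406,257), the small beaker at (463,281) and the smallest dish at (273,200). The side view agrees. Next I'll take enlarged crops.

```bash
cat > h.py <<'E'
import numpy as np, cv2
from station import robot
def ray(n,u,v,c=None):
    c=c or robot.calibration(n)
    p=np.array([(u-c['cx'])/c['fx'],(v-c['cy'])/c['fy']]);q=p.copy()
    for _ in range(30): q=p/(1+c['k1']*(q@q))
    return c['eye'],c['orientation']@np.array([q[0],-q[1],-1.])
def onz(n,u,v,z,c=None):
    e,d=ray(n,u,v,c); return e+d*(z-e[2])/d[2]
def proj(n,P,c=None):
    c=c or robot.calibration(n)
    p=(np.atleast_2d(P)-c['eye'])@c['orientation']
    q=np.c_[p[:,0],-p[:,1]]/-p[:,2:]
    q=q*(1+c['k1']*(q**2).sum(1,keepdims=True))
    return q*[c['fx'],c['fy']]+[c['cx'],c['cy']]
def crop(src,x,y,w,h,s,out):
    im=cv2.imread(src) if isinstance(src,str) else src
    o=cv2.resize(im[y:y+h,x:x+w],None,fx=s,fy=s,interpolation=cv2.INTER_CUBIC)
    for k in range(0,w,20):
        cv2.line(o,(int(k*s),0),(int(k*s),6),(0,0,255),1); cv2.putText(o,str(x+k),(int(k*s),16),0,.35,(0,0,255),1)
    for k in range(0,h,20):
        cv2.line(o,(0,int(k*s)),(6,int(k*s)),(0,0,255),1); cv2.putText(o,str(y+k),(8,int(k*s)+4),0,.35,(0,0,255),1)
    cv2.imwrite(out,o)
E
python3 - <<'E'
from h import *
crop("pics/scene0.png",175,145,320,240,2.5,"pics/sc.png")
crop("pics/side0.png",130,140,320,240,2.5,"pics/si.png")
E
```

```text
(no output)
```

View pics/sc.png

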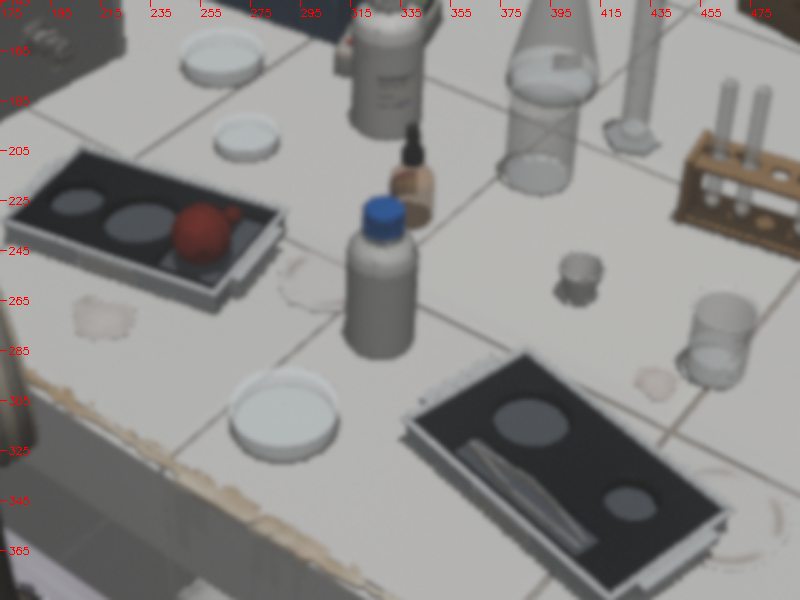

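View pics/si.png

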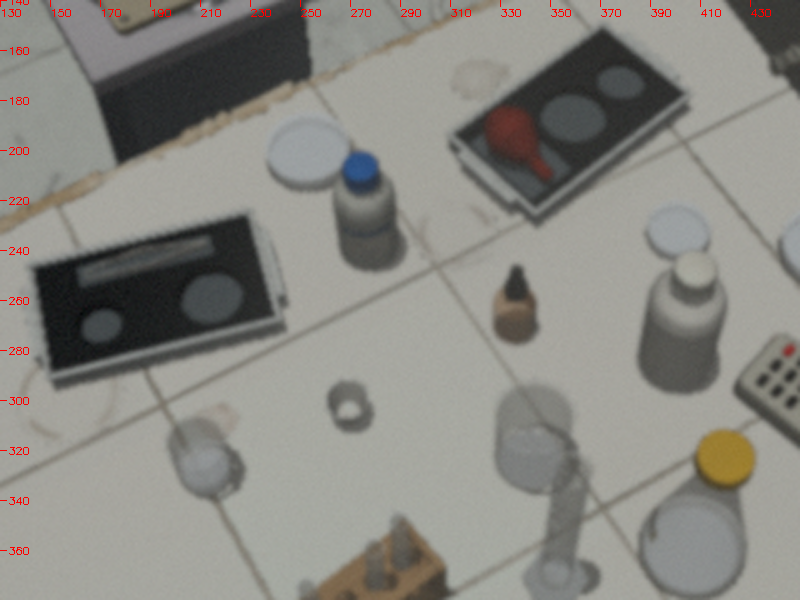

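```bash
python3 - <<'E'
from h import *
P={'beaker':((725,311),(198,442),.072),'cruc':((581,268),(350,399),.034),'drop':((413,127),(516,268),.11),
'bottle':((386,209),(360,162),.144),'dish':((246,134),(678,230),.017),'dishA':((222,54),None,.017),'dishB':((284,405),(309,152),.017),'bigbot':(None,(695,270),.174),'bigbk':((552,75),(534,420),.094),'flask':(None,(692,548),0),
'w_L':((531,422),(212,299),.012),'w_S':((630,504),(102,326),.012),'t_L':((141,223),(573,118),.012),'t_S':((78,202),(621,82),.012)}
for k,(a,b,z) in P.items():
    print(k,*[None if p is None else onz(n,p[0]/2.5+o[0],p[1]/2.5+o[1],z)[:2].round(4) for n,p,o in(("scene",a,(175,145)),("side",b,(130,140)))])
E
```

```text
beaker [ 0.6235 -0.2547] [ 0.6326 -0.2494]
cruc [ 0.6385 -0.1131] [ 0.6453 -0.106 ]
drop [0.6319 0.0655] [0.6412 0.0728]
bottle [ 0.4875 -0.0109] [ 0.4878 -0.0025]
dish [0.6293 0.2634] [0.6388 0.2684]
dishA [0.7246 0.379 ] None
dishB [ 0.3646 -0.0033] [ 0.3668 -0.0039]
bigbot None [0.7539 0.182 ]
bigbk [0.8026 0.0241] [0.7728 0.0104]
flask None [0.9182 0.0925]
w_L [ 0.474  -0.1681] [ 0.4712 -0.1661]
w_S [ 0.4469 -0.2749] [ 0.4439 -0.2725]
t_L [0.4678 0.2527] [0.4652 0.2562]
t_S [0.4542 0.3215] [0.4507 0.327 ]
```

View pics/wrist0.png

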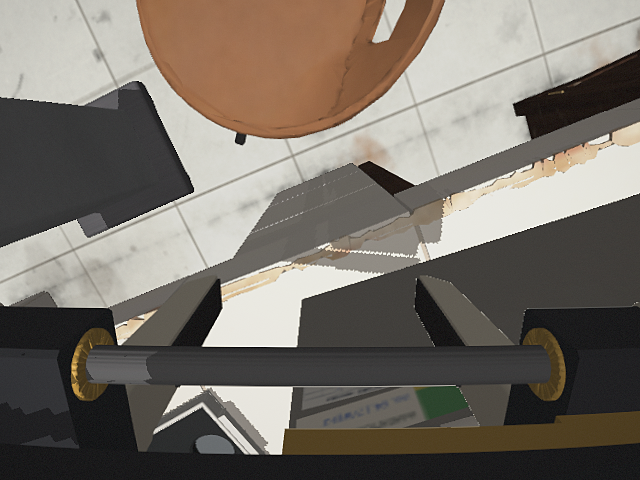

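The wrist view shows the stool, the bench edge and the grey box beside the gripper. I'll check how far the box extends before moving.

```bash
python3 - <<'E'
from h import *
for p in((102,218),(222,158)): print(onz("scene",*p,0)[:2])
b=onz("scene",102,218,0)[:2]
for z in(.1,.15,.2,.25,.3): print(z,proj("scene",[*b,z]))
for p in ((410,85),(478,200)): print(onz("side",*p,0))
print(proj("scene",[[.226,.556,.22],[.35,.386,.32]]))
E
```

```text
[0.32765094 0.55984263]
[0.70647379 0.51831235]
0.1 [[ 93.46017528 184.18222079]]
0.15 [[ 89.02290569 166.24148231]]
0.2 [[ 84.47724954 147.57862054]]
0.25 [[ 79.82762068 128.16957305]]
0.3 [[ 75.08055644 107.992532  ]]
[0.20849085 0.60971252 0.        ]
[0.65239563 0.51268912 0.        ]
[[ 45.14289776 159.91651262]
 [131.5545486  118.19579952]]
```

Request:
step_arm --rows '[-1,-1.9,-4.6,-3.2,0,0,6,-1,-1.9,-4.6,-3.2,0,0,10,-1,-1.9,-4.6,-3.2,0,0,13.57,-1,-1.9,-4.6,-3.2,0,0,13.57,-1,-5.9,-6,-3.2,0,0,13.57]'

```text
time_s: 0.57
ee_pos: [0.2555, 0.405, 0.3026]
eef_rot: [[-0.529, 0.848, 0.002], [0.848, 0.529, 0.006], [0.004, 0.005, -1.0]]
force: [1.2, 0.1, -0.6]
grip_width: 1.0
grip_force: 0.0
```

Request:
step_arm --rows '[-1,-10.8,3.4,0,0,0,6.4,-1,-10.8,3.4,0,0,0,6.4,-1,-10.8,3.4,0,0,0,6.4,-1,-10.8,3.4,0,0,0,6.4,-1,-10.8,3.4,0,0,0,6.4]'

```text
time_s: 0.98
ee_pos: [0.4174, 0.2671, 0.2986]
eef_rot: [[0.006, 1.0, 0.0], [1.0, -0.006, 0.0], [0.0, 0.0, -1.0]]
force: [0.1, 0.7, 0.1]
grip_width: 1.0
grip_force: 0.0
```

Request:
step_arm --rows '[-1,0,0,0,0,0,0,-1,0,0,0,0,0,0]'

```text
time_s: 1.15
ee_pos: [0.4174, 0.2671, 0.298]
eef_rot: [[0.003, 1.0, -0.001], [1.0, -0.003, -0.001], [-0.001, -0.001, -1.0]]
force: [-0.6, -0.1, 0.5]
grip_width: 1.0
grip_force: 0.0
```

```bash
python3 - <<'E'
from h import *
import pickle
c=robot.calibration("wrist");im=robot.capture("wrist");s=robot.sense()
print(s['ee_pos'],s['eef_rot'].round(4),s['joint_pos'].round(1))
cv2.imwrite("pics/w1.png",im);pickle.dump(c,open("pics/w1.pkl","wb"))
E
```

```text
[0.41637548 0.2683042  0.2982208 ] [[-2.0e-04  1.0e+00 -1.2e-03]
 [ 1.0e+00  2.0e-04 -1.0e-04]
 [-1.0e-04 -1.2e-03 -1.0e+00]] [26.8 -9.9 94.2  0.  95.8 26.8]
```

View pics/w1.png

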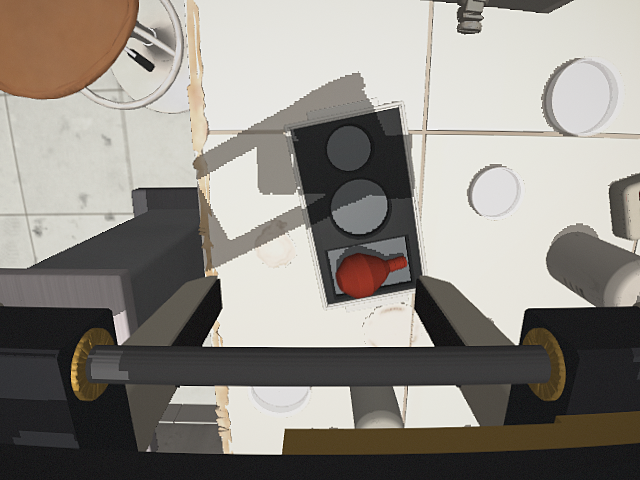

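The wrist view shows the titration tray clearly: small well at (349,148), large well at (359,207), and the smallest dish at (495,191). Moving to look at the rest.

Request:
step_arm --rows '[-1,-8.8,4.9,-1,0,0,0,-1,-8.8,4.9,-1,0,0,0,-1,-8.8,4.9,-1,0,0,0,-1,-8.8,4.9,-1,0,0,0,-1,-8.8,4.9,-1,0,0,0]'

```text
time_s: 1.62
ee_pos: [0.5173, 0.0883, 0.3196]
eef_rot: [[-0.006, 1.0, 0.0], [1.0, 0.006, 0.001], [0.001, 0.0, -1.0]]
force: [0.5, 0.4, -1.3]
grip_width: 0.998
grip_force: 0.0
```

Request:
step_arm --rows '[-1,0,0,0,0,0,0,-1,0,0,0,0,0,0,-1,0,0,0,0,0,0]'

```text
time_s: 1.87
ee_pos: [0.5168, 0.0894, 0.319]
eef_rot: [[-0.003, 1.0, -0.001], [1.0, 0.003, 0.001], [0.001, -0.001, -1.0]]
force: [-0.7, 0.9, -0.4]
grip_width: 0.999
grip_force: 0.0
```

```bash
python3 - <<'E'
from h import *
import pickle
c=robot.calibration("wrist");im=robot.capture("wrist");s=robot.sense()
print(s['ee_pos'],s['eef_rot'].round(4))
cv2.imwrite("pics/w2.png",im);pickle.dump(c,open("pics/w2.pkl","wb"))
E
```

```text
[0.5166529  0.08980434 0.31904646] [[-4.2e-03  1.0e+00 -6.0e-04]
 [ 1.0e+00  4.2e-03  7.0e-04]
 [ 7.0e-04 -6.0e-04 -1.0e+00]]
```

Request:
step_arm --rows '[-1,-10.4,0,0,0,0,0,-1,-10.4,0,0,0,0,0,-1,-10.4,0,0,0,0,0,-1,-10.4,0,0,0,0,0,-1,-10.4,0,0,0,0,0]'

```text
time_s: 2.33
ee_pos: [0.5175, -0.1197, 0.3194]
eef_rot: [[-0.006, 1.0, 0.001], [1.0, 0.006, 0.0], [0.0, 0.001, -1.0]]
force: [1.1, -0.2, -0.3]
grip_width: 1.003
grip_force: 0.0
```

Request:
step_arm --rows '[-1,-2,0,0,0,0,0,-1,-2,0,0,0,0,0,-1,-2,0,0,0,0,0,-1,-2,0,0,0,0,0]'

```text
time_s: 2.67
ee_pos: [0.518, -0.1687, 0.3191]
eef_rot: [[-0.003, 1.0, -0.0], [1.0, 0.003, 0.001], [0.001, -0.0, -1.0]]
force: [-0.0, 0.1, 0.3]
grip_width: 0.996
grip_force: 0.0
```

```bash
python3 - <<'E'
from h import *
import pickle
c=robot.calibration("wrist");im=robot.capture("wrist");s=robot.sense()
print(s['ee_pos'],s['eef_rot'].round(4),s['time_s'])
cv2.imwrite("pics/w3.png",im);pickle.dump(c,open("pics/w3.pkl","wb"))
E
```

```text
[ 0.5181129  -0.16820383  0.3192391 ] [[-3.7e-03  1.0e+00  0.0e+00]
 [ 1.0e+00  3.7e-03  8.0e-04]
 [ 8.0e-04  0.0e+00 -1.0e+00]] 2.7167
```

View pics/w2.png

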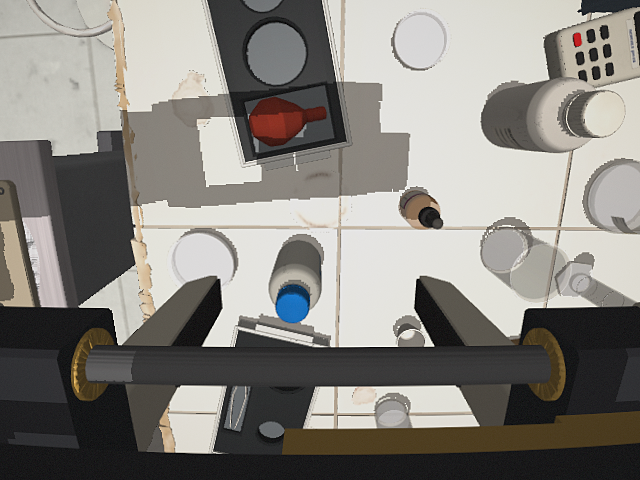

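View pics/w3.png

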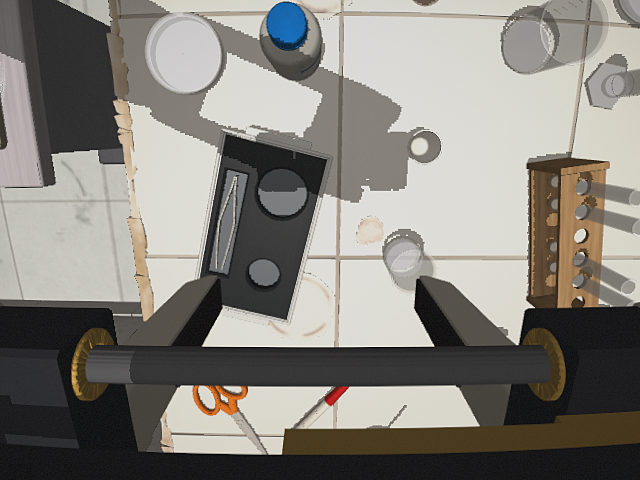

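w2 shows the bottle cap at (292,302), the dropper teat at (431,215) and the dish at (420,40). w3 shows the wells at (282,192) and (264,272), the crucible at (424,146) and the beaker at (404,258). I'll build an enlarged mosaic to read them accurately.

```bash
python3 - <<'E'
from h import *
L=[("w3",375,220,65,50),("w3",395,120,65,50),("w2",395,185,65,50),("w2",260,280,65,50)]
ims=[]
for i,(n,x,y,w,h) in enumerate(L):
    crop(f"pics/{n}.png",x,y,w,h,6,f"pics/t{i}.png"); ims.append(cv2.imread(f"pics/t{i}.png"))
cv2.imwrite("pics/mos.png",np.vstack([np.hstack(ims[:2]),np.hstack(ims[2:])]))
E
```

```text
(no output)
```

View pics/mos.png

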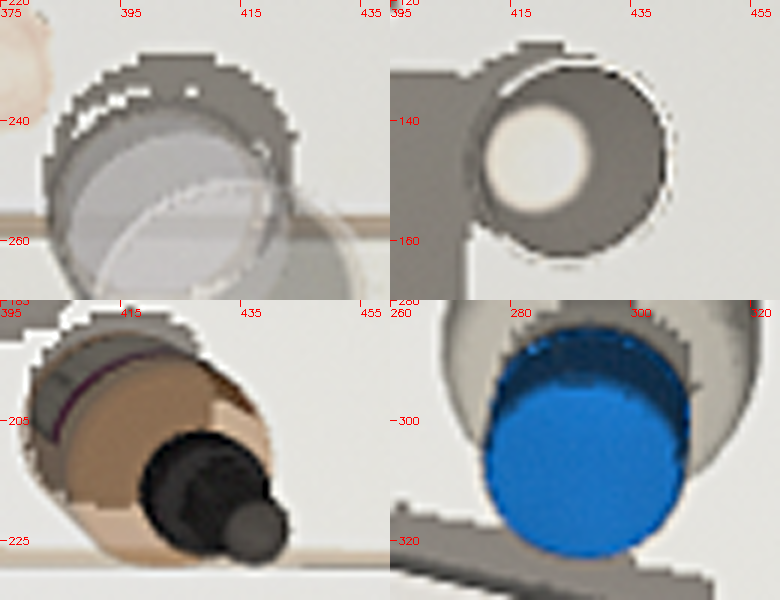

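```bash
python3 - <<'E'
from h import *
import pickle
C={k:pickle.load(open(f"pics/{k}.pkl","rb")) for k in("w1","w2","w3")}
f=lambda k,u,v,z:onz("",u,v,z,C[k])[:2].round(4)
print("bot",f("w2",292.5,306,.144)); print("drop",f("w2",437.3,223,.108)); print("cruc",f("w3",423.3,147,.034)); print("beak",f("w3",402.5,258,0),)
a=np.linspace(0,2*np.pi,73)
def circ(k,c,r,z):
    p=proj("",np.c_[c[0]+r*np.cos(a),c[1]+r*np.sin(a),0*a+z],C[k]); return p.min(0).round(1),p.max(0).round(1)
def fitc(k,z,lo,hi,u,v):  # centroid of thresholded blob containing seed
    im=cv2.imread(f"pics/{k}.png"); m=cv2.inRange(im,(lo,)*3,(hi,)*3)
    n,l,s,c=cv2.connectedComponentsWithStats(m); i=l[v,u]; return s[i],c[i].round(1)
b=f("w3",402.5,258,0)
print("beaker rim box",circ("w3",b,.0285,.072),"base",circ("w3",b,.026,0))
b=f("w2",292.5,306,.144);print("cap",circ("w2",b,.0175,.144),"body",circ("w2",b,.03,.09))
b=f("w2",437.3,223,.108);print("dropbody",circ("w2",b,.021,0),circ("w2",b,.021,.045))
b=f("w3",423.3,147,.034);print("cruc",circ("w3",b,.0205,.034),circ("w3",b,.0125,0.003))
for k,u,v in(("w1",349,148),("w1",352,222),("w3",282,205),("w3",264,272),("w1",495,195),("w2",425,40)):
    im=cv2.imread(f"pics/{k}.png"); print(k,u,v,im[v,u])
    m=np.zeros((482,642),np.uint8); _,_,_,r=cv2.floodFill(im.copy(),m,(u,v),0,(8,)*3,(8,)*3,cv2.FLOODFILL_FIXED_RANGE); print(r)
E
```

```text
bot [ 0.4919 -0.0014]
drop [0.6403 0.0754]
cruc [ 0.6416 -0.1083]
beak [ 0.6335 -0.2569]
beaker rim box (array([391.6, 254.3]), array([439.7, 299.5])) base (array([383.5, 239.6]), array([421.5, 275.9]))
cap (array([274.9, 289.6]), array([310.1, 321.8])) body (array([269.1, 259.8]), array([322.2, 309.2]))
dropbody (array([396.3, 188.3]), array([428.1, 219.9])) (array([403.8, 193.6]), array([438.7, 228.1]))
cruc (array([405.9, 129.1]), array([440.5, 164.6])) (array([406.7, 136. ]), array([426.5, 156.3]))
w1 349 148 [72 71 69]
(327, 126, 44, 45)
w1 352 222 [133 133 130]
(333, 195, 54, 39)
w3 282 205 [125 124 120]
(259, 189, 46, 26)
w3 264 272 [116 114 112]
(250, 260, 29, 25)
w1 495 195 [224 224 225]
(473, 168, 43, 48)
w2 425 40 [214 214 215]
(395, 15, 49, 53)
```

```bash
python3 - <<'E'
from h import *
import pickle
C={k:pickle.load(open(f"pics/{k}.pkl","rb")) for k in("w1","w2","w3")}
f=lambda k,u,v,z:onz("",u,v,z,C[k])[:2].round(4)
g={k:cv2.cvtColor(cv2.imread(f"pics/{k}.png"),6) for k in C}
a=np.linspace(0,2*np.pi,180)
def refine(k,c,r,z):  # maximise outward intensity step around projected circle
    best=None
    G=cv2.GaussianBlur(g[k],(3,3),0).astype(float)
    for dx in np.arange(-.006,.0061,.0005):
        for dy in np.arange(-.006,.0061,.0005):
            v=[]
            for rr in(r-.0015,r+.0015):
                p=proj("",np.c_[c[0]+dx+rr*np.cos(a),c[1]+dy+rr*np.sin(a),0*a+z],C[k]).astype(np.float32)
                v.append(cv2.remap(G.astype(np.float32),p[:,:1],p[:,1:],1).ravel())
            s=np.minimum(np.abs(v[0]-v[1]),25).sum()
            if best is None or s>best[0]: best=(s,dx,dy)
    return (np.array(c)+best[1:]).round(4),round(best[0])
tS=refine("w1",f("w1",349,148,.024),.026,.024);tL=refine("w1",f("w1",359.5,207,.024),.035,.024)
wL=refine("w3",f("w3",282.5,192,.024),.031,.024);wS=refine("w3",f("w3",264.5,272.5,.024),.021,.024)
print(tS,tL,wL,wS,np.linalg.norm(tS[0]-tL[0]),np.linalg.norm(wS[0]-wL[0]))
print("tL from w2",refine("w2",f("w2",276,53,.024),.035,.024))
print("dish",refine("w1",f("w1",495,191,.017),.033,.017),refine("w2",f("w2",420,40,.017),.033,.017))
b=f("w2",557,113,.0);print(b,proj("",[[.754,.182,.174]],C["w2"]))
E
```

```text
(array([0.4522, 0.3249]), 4427) (array([0.4655, 0.2538]), 3713) (array([ 0.4728, -0.1674]), 3784) (array([ 0.447 , -0.2716]), 3411) 0.07233325652837705 0.10734654163036647
tL from w2 (array([0.4677, 0.253 ]), 3835)
dish (array([0.6287, 0.2755]), 3744) (array([0.6318, 0.2686]), 4126)
[0.8186 0.1944] [[606.51422073 116.34767713]]
```

Request:
step_arm --rows '[-1,-3.42,4.56,6.4,0,0,0,-1,-3.42,4.56,6.4,0,0,0,-1,-3.42,4.56,6.4,0,0,0,-1,-3.42,4.56,6.4,0,0,0,-1,-3.42,4.56,6.4,0,0,0]'

```text
time_s: 3.13
ee_pos: [0.6307, -0.2508, 0.1626]
eef_rot: [[-0.005, 1.0, 0.001], [1.0, 0.005, 0.0], [0.0, 0.001, -1.0]]
force: [0.5, -0.3, 0.2]
grip_width: 0.999
grip_force: 0.0
```

Request:
step_arm --rows '[-1,0,0,0,0,0,0,-1,0,0,0,0,0,0]'

```text
time_s: 3.3
ee_pos: [0.6276, -0.25, 0.1582]
eef_rot: [[-0.004, 1.0, -0.008], [1.0, 0.004, 0.004], [0.005, -0.008, -1.0]]
force: [-0.4, 0.4, 0.3]
grip_width: 0.996
grip_force: 0.0
```

Request:
step_arm --rows '[-1,-0.14,0.18,2,0,0,0,-1,-0.14,0.18,3.5,0,0,0,-1,-0.14,0.18,4.6,0,0,0,-1,-0.14,0.18,5.1,0,0,0,-1,-0.14,0.18,5.1,0,0,0]'

```text
time_s: 3.72
ee_pos: [0.6321, -0.2544, 0.0351]
eef_rot: [[-0.003, 1.0, -0.003], [1.0, 0.003, 0.002], [0.002, -0.003, -1.0]]
force: [-0.7, -0.6, 0.6]
grip_width: 1.006
grip_force: 0.0
```

Request:
step_arm --rows '[1,0,0,0,0,0,0,1,0,0,0,0,0,0,1,0,0,0,0,0,0,1,0,0,0,0,0,0,1,0,0,0,0,0,0]'

```text
time_s: 4.13
ee_pos: [0.6344, -0.2575, 0.0382]
eef_rot: [[-0.001, 1.0, 0.003], [1.0, 0.001, -0.001], [-0.001, 0.003, -1.0]]
force: [0.4, 0.5, 0.5]
grip_width: 0.689
grip_force: 0.1
```

Request:
step_arm --rows '[1,0,0,0,0,0,0,1,0,0,0,0,0,0,1,0,0,0,0,0,0,1,0,0,0,0,0,0]'

```text
time_s: 4.47
ee_pos: [0.6333, -0.2572, 0.0367]
eef_rot: [[-0.001, 1.0, 0.0], [1.0, 0.001, -0.0], [-0.0, 0.0, -1.0]]
force: [-3.0, -0.1, 5.5]
grip_width: 0.573
grip_force: 29.9
```

```bash
cat > w.py <<'E'
from h import *
import pickle,sys
c=robot.calibration("wrist");im=robot.capture("wrist");s=robot.sense();n=sys.argv[1]
cv2.imwrite(f"pics/{n}.png",im);pickle.dump(c,open(f"pics/{n}.pkl","wb"))
print(s['ee_pos'].round(4),s['grip_width'],s['grip_force'],s['time_s'],s['force'].round(1))
E
python3 w.py w4
```

```text
[ 0.6333 -0.2573  0.0367] 0.5726448389087321 29.910075048276283 4.5167 [-2.6 -0.2  5.9]
```

View pics/w4.png

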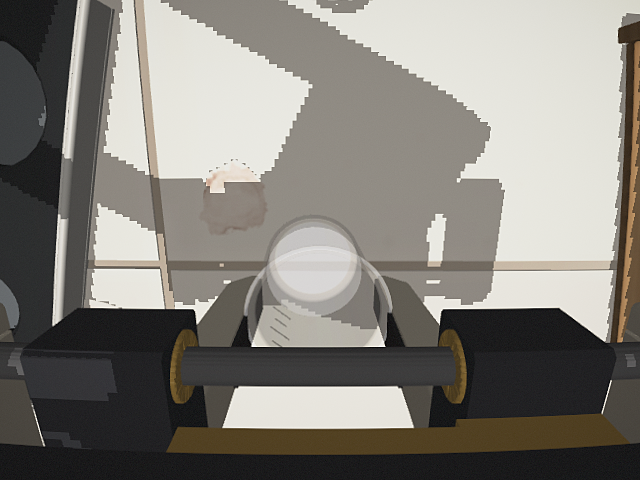

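The beaker is gripped (opening 53 mm). Its base circle spans columns 267–361 with its top edge at row 216, and the rim spans columns 246–392 with its top edge at row 246. Next is its y offset in the grip.

```bash
python3 - <<'E'
from h import *
import pickle
c=pickle.load(open("pics/w4.pkl","rb"));a=np.linspace(0,2*np.pi,73)
for y in(-.262,-.2575,-.253,-.248):
  for r,z in((.0285,.072),(.026,.002),(.0245,.003)):
    p=proj("",np.c_[.6333+r*np.cos(a),y+r*np.sin(a),0*a+z],c);print(y,z,p.min(0).round(),p.max(0).round())
E
```

```text
-0.262 0.072 [245. 273.] [390. 402.]
-0.262 0.002 [272. 232.] [363. 318.]
-0.262 0.003 [275. 235.] [361. 316.]
-0.2575 0.072 [245. 262.] [391. 393.]
-0.2575 0.002 [272. 224.] [364. 311.]
-0.2575 0.003 [274. 227.] [361. 309.]
-0.253 0.072 [244. 250.] [392. 384.]
-0.253 0.002 [272. 216.] [364. 304.]
-0.253 0.003 [274. 219.] [361. 302.]
-0.248 0.072 [243. 237.] [393. 373.]
-0.248 0.002 [271. 207.] [364. 296.]
-0.248 0.003 [274. 210.] [362. 294.]
```

Request:
step_arm --rows '[1,0,0,-1,0,0,0,1,0,0,-2.2,0,0,0,1,0.7,-1.3,-2.4,0,0,0,1,1.35,-2.5,-2.4,0,0,0,1,2,-3.7,-2.4,0,0,0]'

```text
time_s: 4.93
ee_pos: [0.5403, -0.2069, 0.0965]
eef_rot: [[-0.001, 1.0, 0.001], [1.0, 0.001, -0.001], [-0.001, 0.001, -1.0]]
force: [-0.2, 0.2, -1.0]
grip_width: 0.573
grip_force: 29.8
```

Request:
step_arm --rows '[1,0.7,-1.3,0,0,0,0,1,1.2,-2.2,0,0,0,0,1,1.43,-2.71,0,0,0,0,1,1.43,-2.71,0,0,0,0,1,1.43,-2.71,0,0,0,0]'

```text
time_s: 5.35
ee_pos: [0.473, -0.1714, 0.0962]
eef_rot: [[-0.001, 1.0, 0.001], [1.0, 0.001, -0.0], [-0.0, 0.001, -1.0]]
force: [0.1, -1.0, -0.9]
grip_width: 0.574
grip_force: 29.8
```

```bash
python3 w.py w5
```

```text
[ 0.4737 -0.1718  0.0965] 0.5737127370583921 29.84728671035427 5.4 [ 0.2 -0.1 -0.8]
```

Request:
step_arm --rows '[1,0,0,0.9,0,0,0,1,0,0,1.5,0,0,0,1,0,0,1.8,0,0,0,1,0,0,1.95,0,0,0,1,0,0,1.95,0,0,0]'

```text
time_s: 5.82
ee_pos: [0.4733, -0.1719, 0.0473]
eef_rot: [[-0.001, 1.0, -0.001], [1.0, 0.001, 0.0], [0.0, -0.001, -1.0]]
force: [1.2, 0.3, -1.2]
grip_width: 0.575
grip_force: 29.9
```

```bash
python3 w.py w6
```

```text
[ 0.4736 -0.1719  0.0476] 0.571369726024459 29.8500511558656 5.8667 [-0.2  0.3 -0.7]
```

View pics/w6.png

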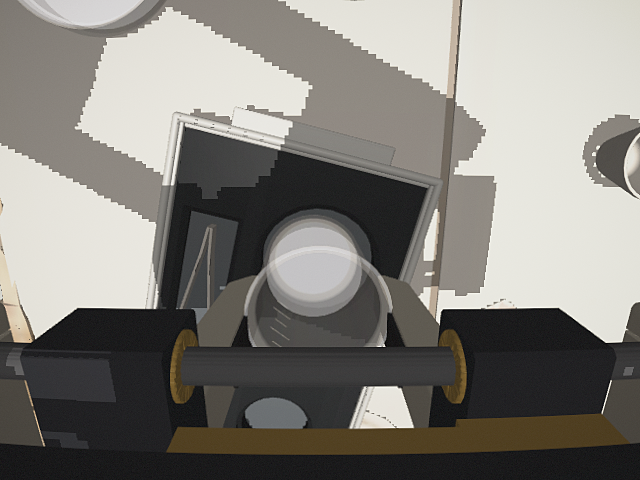

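The beaker is inside the well: base columns 267–361, well edges 263–371. Releasing.

Request:
step_arm --rows '[1,0,0,0.03,0,0,0,-0.6,0,0,0.03,0,0,0,-0.6,0,0,0.03,0,0,0,-0.6,0,0,0.03,0,0,0,-0.6,0,0,0.03,0,0,0]'

```text
time_s: 6.28
ee_pos: [0.4732, -0.1716, 0.047]
eef_rot: [[-0.002, 1.0, 0.001], [1.0, 0.002, -0.0], [-0.0, 0.001, -1.0]]
force: [0.4, -0.3, 0.2]
grip_width: 0.784
grip_force: 0.0
```

Request:
step_arm --rows '[-0.6,0,0,-0.6,0,0,0,-0.6,0,0,-1.5,0,0,0,-0.6,0,0,-2.5,0,0,0,-0.6,0.6,1.5,-2.5,0,0,0,-0.6,1.2,3,-2.5,0,0,0]'

```text
time_s: 6.7
ee_pos: [0.55, -0.1425, 0.1128]
eef_rot: [[0.001, 1.0, 0.006], [1.0, -0.001, -0.002], [-0.002, 0.006, -1.0]]
force: [0.4, -0.2, 1.3]
grip_width: 0.801
grip_force: 0.0
```

Request:
step_arm --rows '[-0.6,0.6,1.5,0,0,0,0,-0.6,1.0,3,0,0,0,0,-0.6,1.35,3.7,0,0,0,0,-0.6,1.35,3.7,0,0,0,0,-0.6,1.35,3.7,0,0,0,0]'

```text
time_s: 7.12
ee_pos: [0.6407, -0.1068, 0.1086]
eef_rot: [[-0.003, 1.0, -0.001], [1.0, 0.003, 0.0], [0.0, -0.001, -1.0]]
force: [-0.2, 0.7, -0.4]
grip_width: 0.799
grip_force: 0.0
```

```bash
python3 w.py w7; python3 -c "
from h import *
import cv2
cv2.imwrite('pics/s2.png',robot.capture('scene'))"
```

```text
[ 0.6399 -0.1073  0.1086] 0.7985415813714264 0.0 7.1667 [-0.2 -0.5 -0.1]
```

Request:
step_arm --rows '[-0.6,-0.04,0.06,1.5,0,0,0,-0.6,-0.04,0.06,2.6,0,0,0,-0.6,-0.04,0.06,3.3,0,0,0,0,-0.04,0.06,3.46,0,0,0,1,-0.04,0.06,3.46,0,0,0]'

```text
time_s: 7.63
ee_pos: [0.6395, -0.1088, 0.0211]
eef_rot: [[-0.001, 1.0, -0.004], [1.0, 0.001, 0.001], [0.001, -0.004, -1.0]]
force: [0.3, -0.6, 0.4]
grip_width: 0.703
grip_force: 0.0
```

Request:
step_arm --rows '[1,0,0,0,0,0,0,1,0,0,0,0,0,0,1,0,0,0,0,0,0,1,0,0,0,0,0,0,1,0,0,0,0,0,0]'

```text
time_s: 8.05
ee_pos: [0.6431, -0.1088, 0.0244]
eef_rot: [[-0.001, 1.0, 0.003], [1.0, 0.001, -0.001], [-0.001, 0.003, -1.0]]
force: [-0.1, -0.5, 5.0]
grip_width: 0.412
grip_force: 30.0
```

```bash
python3 w.py w8
```

```text
[ 0.6431 -0.1088  0.0244] 0.4112959278937113 30.00152825002104 8.1 [-0.4  0.4  6.9]
```

View pics/w8.png

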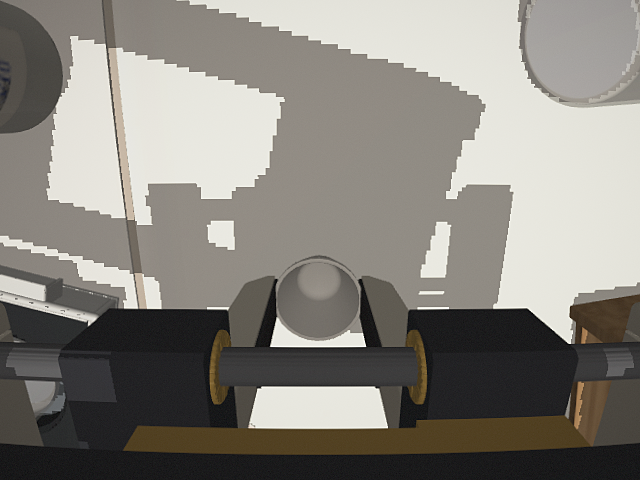

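The crucible is held at its rim, with the rim centre at (318,298), about 2.6 mm towards +y of the TCP.

Request:
step_arm --rows '[1,0,0,-1,0,0,0,1,0,0,-2.4,0,0,0,1,0,0,-3.6,0,0,0,1,-1,-1.2,-3.6,0,0,0,1,-2,-2.4,-3.6,0,0,0]'

```text
time_s: 8.52
ee_pos: [0.5844, -0.1587, 0.1163]
eef_rot: [[-0.005, 1.0, 0.006], [1.0, 0.005, -0.002], [-0.002, 0.006, -1.0]]
force: [-0.1, -1.0, -1.1]
grip_width: 0.412
grip_force: 30.0
```

Request:
step_arm --rows '[1,-1,-1.2,0,0,0,0,1,-2,-2.4,0,0,0,0,1,-3,-3.6,0,0,0,0,1,-4,-4.7,0,0,0,0,1,-4.67,-5.48,0,0,0,0]'

```text
time_s: 8.93
ee_pos: [0.4427, -0.2771, 0.1127]
eef_rot: [[-0.001, 1.0, -0.0], [1.0, 0.001, -0.001], [-0.001, -0.0, -1.0]]
force: [-0.5, 0.3, -0.3]
grip_width: 0.41
grip_force: 30.0
```

Request:
step_arm --rows '[1,0,0,0,0,0,0,1,0,0,0,0,0,0,1,0,0,0,0,0,0]'

```text
time_s: 9.18
ee_pos: [0.4455, -0.2753, 0.1129]
eef_rot: [[-0.001, 1.0, 0.001], [1.0, 0.001, 0.0], [0.0, 0.001, -1.0]]
force: [0.4, -0.0, -0.2]
grip_width: 0.41
grip_force: 30.0
```

Request:
step_arm --rows '[1,0,0,1.2,0,0,0,1,0,0,2.2,0,0,0,1,0,0,2.8,0,0,0,1,0,0,3.08,0,0,0,1,0,0,3.08,0,0,0]'

```text
time_s: 9.6
ee_pos: [0.4458, -0.2741, 0.0346]
eef_rot: [[-0.003, 1.0, -0.001], [1.0, 0.003, 0.001], [0.001, -0.001, -1.0]]
force: [-0.5, 0.4, -0.3]
grip_width: 0.413
grip_force: 30.0
```

```bash
python3 w.py w9
```

```text
[ 0.446  -0.2745  0.0354] 0.4117899710757772 30.00004654199074 9.65 [-1.  -0.5 -0.9]
```

View pics/w9.png

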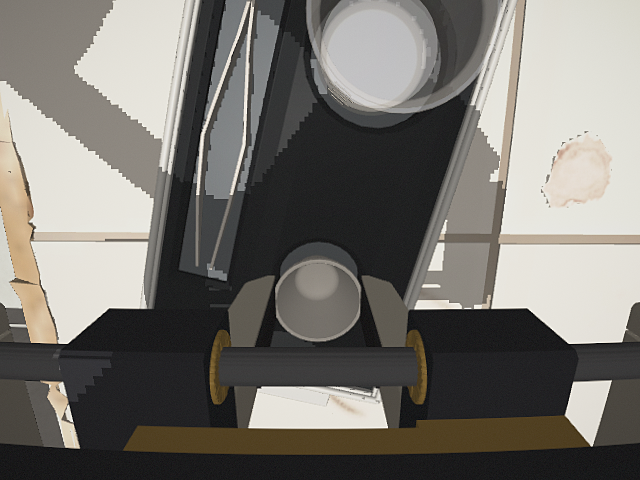

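The crucible (rim centre (318,300)) is inside the small well's outline. Releasing and moving on to the dish.

Request:
step_arm --rows '[1,0,0,0.03,0,0,0,-0.3,0,0,0.03,0,0,0,-0.3,0,0,0.03,0,0,0,-0.3,0,0,0.03,0,0,0,-0.3,0,0,0,0,0,0]'

```text
time_s: 10.07
ee_pos: [0.4452, -0.2756, 0.0359]
eef_rot: [[-0.001, 1.0, 0.0], [1.0, 0.001, -0.0], [-0.0, 0.0, -1.0]]
force: [-0.9, 0.4, -0.9]
grip_width: 0.63
grip_force: 0.0
```

Request:
step_arm --rows '[-0.3,0,0,-0.6,0,0,0,-0.3,0,0,-1.8,0,0,0,-0.3,0,0,-3.3,0,0,0,-0.3,0,0,-4.9,0,0,0,-1,1,0.5,-6.4,0,0,0]'

```text
time_s: 10.48
ee_pos: [0.4552, -0.2558, 0.1945]
eef_rot: [[0.002, 1.0, 0.001], [1.0, -0.002, -0.003], [-0.003, 0.001, -1.0]]
force: [0.9, -0.7, 0.1]
grip_width: 0.682
grip_force: 0.0
```

```bash
cat >> h.py <<'E'
A=np.linspace(0,2*np.pi,180)
def refine(k,c,r,z,R=.008,cap=25):
    import pickle
    C=pickle.load(open(f"pics/{k}.pkl","rb"));G=cv2.GaussianBlur(cv2.cvtColor(cv2.imread(f"pics/{k}.png"),6),(3,3),0).astype(np.float32)
    best=(-1,)
    for dx in np.arange(-R,R+1e-4,.0005):
        for dy in np.arange(-R,R+1e-4,.0005):
            v=[]
            for rr in(r-.001,r+.001):
                p=proj("",np.c_[c[0]+dx+rr*np.cos(A),c[1]+dy+rr*np.sin(A),0*A+z],C).astype(np.float32)
                v.append(cv2.remap(G,p[:,:1],p[:,1:],1).ravel())
            s=np.minimum(np.abs(v[0]-v[1]),cap).sum()
            best=max(best,(s,c[0]+dx,c[1]+dy))
    return np.round(best,4)
E
python3 - <<'E'
from h import *
import pickle
c=pickle.load(open("pics/w9.pkl","rb"));a=A
for x,y in((.473,-.1665),(.475,-.1665),(.473,-.163)):
  for r,z in((.0285,.082),(.031,.024)):
    p=proj("",np.c_[x+r*np.cos(a),y+r*np.sin(a),0*a+z],c);print(x,y,z,p.min(0).round(),p.max(0).round())
print(robot.sense()['ee_pos'])
E
python3 w.py w10
```

```text
0.473 -0.1665 0.082 [315. -94.] [510. 116.]
0.473 -0.1665 0.024 [310. -22.] [452. 128.]
0.475 -0.1665 0.082 [322. -94.] [517. 116.]
0.475 -0.1665 0.024 [315. -22.] [456. 128.]
0.473 -0.163 0.082 [ 315. -107.] [511. 104.]
0.473 -0.163 0.024 [310. -31.] [452. 120.]
[ 0.45522378 -0.25580574  0.19451995]
[ 0.4606 -0.2527  0.2023] 0.721542554685461 0.0 10.5333 [4.2 2.1 5.4]
```

Request:
step_arm --rows '[-1,8,2.7,0,0,0,0,-1,8,2.7,0,0,0,0,-1,8,2.7,0,0,0,0,-1,8,2.7,0,0,0,0,-1,8,2.7,0,0,0,0]'

```text
time_s: 10.95
ee_pos: [0.5228, -0.0539, 0.1918]
eef_rot: [[-0.001, 1.0, 0.001], [1.0, 0.001, -0.0], [-0.0, 0.001, -1.0]]
force: [0.8, 0.1, 0.2]
grip_width: 0.994
grip_force: 0.0
```

Request:
step_arm --rows '[-1,8,2.7,0,0,0,0,-1,8,2.7,0,0,0,0,-1,8,2.7,0,0,0,0,-1,8,2.7,0,0,0,0,-1,8,2.7,0,0,0,0]'

```text
time_s: 11.37
ee_pos: [0.5891, 0.1439, 0.1916]
eef_rot: [[-0.002, 1.0, 0.0], [1.0, 0.002, 0.0], [0.0, 0.0, -1.0]]
force: [0.8, -0.3, -0.5]
grip_width: 1.0
grip_force: 0.0
```

```bash
python3 - <<'E'
from h import *
print(refine("w10",(.472,-.166),.0285,.082),refine("w10",(.472,-.166),.0275,.082),refine("w10",(.473,-.1665),.031,.024))
print(robot.sense()['ee_pos'])
E
```

```text
[ 4.500e+03  4.705e-01 -1.645e-01] [ 4.0796846e+03  4.7200000e-01 -1.6450000e-01] [ 3.9228516e+03  4.7800000e-01 -1.6150000e-01]
[0.58910013 0.14394472 0.19155622]
```

Request:
step_arm --rows '[-1,4.96,1.72,0,0,0,-4,-1,4.96,1.72,0,0,0,-4,-1,4.96,1.72,0,0,0,-4,-1,4.96,1.72,0,0,0,-4,-1,4.96,1.72,0,0,0,-4]'

```text
time_s: 11.78
ee_pos: [0.6313, 0.2687, 0.1902]
eef_rot: [[-0.347, 0.938, -0.001], [0.938, 0.347, -0.0], [0.0, -0.001, -1.0]]
force: [-0.1, -1.0, -0.2]
grip_width: 1.003
grip_force: 0.0
```

Request:
step_arm --rows '[-1,0,0,0,0,0,0,-1,0,0,0,0,0,0]'

```text
time_s: 11.95
ee_pos: [0.6316, 0.2645, 0.1915]
eef_rot: [[-0.342, 0.94, -0.0], [0.94, 0.342, -0.001], [-0.001, -0.0, -1.0]]
force: [-0.7, -0.7, 0.3]
grip_width: 1.002
grip_force: 0.0
```

```bash
python3 w.py w11;  python3 - <<'E'
from h import *
print(robot.sense()['eef_rot'].round(3))
for r,z in((.033,.017),(.032,.016),(.031,.0)): print(r,refine("w11",(.632,.268),r,z,.01),refine("w1",(.632,.268),r,z,.01))
import pickle
c=pickle.load(open("pics/w11.pkl","rb"))
p=proj("",np.c_[.632+.033*np.cos(A),.268+.033*np.sin(A),0*A+.017],c);print(p.min(0),p.max(0))
g=cv2.cvtColor(cv2.imread("pics/w11.png"),6)
x0,y0=p.mean(0).astype(int);print(x0,y0);print(g[y0,x0-75:x0+76:3]);print(g[y0-75:y0+76:3,x0])
E
```

```text
[0.6317 0.2642 0.1918] 0.9993481366930875 0.0 12.0 [ 0.6 -0.3  0.2]
[[-0.341  0.94   0.   ]
 [ 0.94   0.341 -0.   ]
 [-0.     0.    -1.   ]]
0.033 [3.6130127e+03 6.3650000e-01 2.7250000e-01] [3.3307373e+03 6.2850000e-01 2.7550000e-01]
0.032 [3.7038848e+03 6.3550000e-01 2.7350000e-01] [3.2996172e+03 6.2950000e-01 2.7500000e-01]
0.031 [3.0424629e+03 6.3650000e-01 2.7300000e-01] [3.3193584e+03 6.4100000e-01 2.7100000e-01]
[283.8884888  177.09621924] [355.39445006 247.24764921]
319 212
[140 139 141 141 141 142 139 141 141 142 141 142 142 141 140 137 225 222
 224 226 225 226 225 225 225 225 226 225 225 225 225 225 224 226 225 225
 225 222 222 145 141 140 139 138 140 140 141 140 140 139 141]
[142 141 142 141 143 142 142 143 142 141 143 141 141 186 225 224 225 224
 225 225 225 225 225 225 225 225 225 225 225 224 225 224 225 224 213 234
 233 232 232 233 233 233 233 232 232 232 233 232 232 232 233]
```

Request:
step_arm --rows '[-1,0.27,0.28,1.5,0,0,0,-1,0.27,0.28,3,0,0,0,-1,0.27,0.28,4.5,0,0,0,-1,0.27,0.28,5.6,0,0,0,-1,0.27,0.28,6.4,0,0,0]'

```text
time_s: 12.42
ee_pos: [0.634, 0.272, 0.0281]
eef_rot: [[-0.341, 0.94, -0.004], [0.94, 0.341, -0.001], [-0.0, -0.004, -1.0]]
force: [-0.4, 1.2, -0.1]
grip_width: 1.003
grip_force: 0.0
```

Request:
step_arm --rows '[-1,0,0,0.4,0,0,0,-1,0,0,0.7,0,0,0,-1,0,0,0.8,0,0,0,-1,0,0,0.8,0,0,0,-1,0,0,0.8,0,0,0]'

```text
time_s: 12.83
ee_pos: [0.6373, 0.2748, 0.0136]
eef_rot: [[-0.343, 0.939, 0.003], [0.939, 0.343, 0.001], [-0.0, 0.003, -1.0]]
force: [0.4, -0.5, -0.1]
grip_width: 0.998
grip_force: 0.0
```

```bash
python3 w.py w12
```

```text
[0.6374 0.2749 0.0138] 0.999649546701487 0.0 12.8833 [ 0.9 -0.4  0.1]
```

Request:
step_arm --rows '[-1,-0.05,0,0.15,0,0,0,-1,-0.05,0,0.27,0,0,0,-1,-0.05,0,0.36,0,0,0,-0.5,-0.05,0,0.38,0,0,0,1,-0.05,0,0.38,0,0,0]'

```text
time_s: 13.3
ee_pos: [0.6359, 0.2734, 0.0015]
eef_rot: [[-0.343, 0.939, -0.001], [0.939, 0.343, -0.0], [0.0, -0.001, -1.0]]
force: [0.9, -0.0, 0.5]
grip_width: 0.902
grip_force: 0.0
```

Request:
step_arm --rows '[1,0,0,0,0,0,0,1,0,0,0,0,0,0,1,0,0,0,0,0,0,1,0,0,0,0,0,0,1,0,0,0,0,0,0]'

```text
time_s: 13.72
ee_pos: [0.6364, 0.2735, 0.0022]
eef_rot: [[-0.343, 0.939, 0.0], [0.939, 0.343, 0.0], [0.0, 0.0, -1.0]]
force: [0.5, 0.2, 0.3]
grip_width: 0.691
grip_force: 30.0
```

```bash
python3 w.py w13; python3 - <<'E'
from h import *
print(robot.sense()['eef_rot'].round(3))
for r,z in((.033,.017),(.032,.016),(.031,.0)): print(r,refine("w13",(.636,.273),r,z,.007),refine("w12",(.636,.273),r,z,.007))
E
```

```text
[0.6364 0.2734 0.0022] 0.6907446644265838 30.000098727873876 13.7667 [-0.1 -0.6  1.4]
[[-0.343  0.939  0.   ]
 [ 0.939  0.343  0.   ]
 [-0.     0.    -1.   ]]
0.033 [3.2666914e+03 6.3700000e-01 2.7250000e-01] [3.6919609e+03 6.3600000e-01 2.7250000e-01]
0.032 [3.4319707e+03 6.3600000e-01 2.7350000e-01] [3.8444883e+03 6.3650000e-01 2.7250000e-01]
0.031 [3.4206729e+03 6.3650000e-01 2.7300000e-01] [3.2665332e+03 6.3600000e-01 2.7200000e-01]
```

Request:
step_arm --rows '[1,0,0,-1,0,0,0,1,0,0,-2.4,0,0,0,1,0,0,-4,0,0,1.4,1,0,0,-5.6,0,0,2.8,1,0,0,-7.2,0,0,4]'

```text
time_s: 14.18
ee_pos: [0.6359, 0.2733, 0.1837]
eef_rot: [[0.005, 1.0, -0.0], [1.0, -0.005, -0.0], [-0.0, -0.0, -1.0]]
force: [-0.2, 1.1, -0.5]
grip_width: 0.693
grip_force: 30.0
```

Request:
step_arm --rows '[1,-1.2,-0.45,-0.6,0,0,0,1,-2.6,-0.95,-0.8,0,0,0,1,-4,-1.45,-0.8,0,0,0,1,-5.4,-2,-0.8,0,0,0,1,-6.8,-2.5,-0.8,0,0,0]'

```text
time_s: 14.6
ee_pos: [0.5732, 0.102, 0.2023]
eef_rot: [[-0.002, 1.0, 0.001], [1.0, 0.002, -0.0], [-0.0, 0.001, -1.0]]
force: [-0.5, -0.5, 0.3]
grip_width: 0.695
grip_force: 30.0
```

Request:
step_arm --rows '[1,-1.5,-0.5,-0.8,0,0,0,1,-3,-1,-0.8,0,0,0,1,-4.5,-1.5,-0.8,0,0,0,1,-6,-2,-0.8,0,0,0,1,-7.5,-2.6,-0.8,0,0,0]'

```text
time_s: 15.02
ee_pos: [0.5087, -0.0859, 0.2224]
eef_rot: [[-0.002, 1.0, 0.001], [1.0, 0.002, -0.0], [-0.0, 0.001, -1.0]]
force: [1.2, -0.5, -0.5]
grip_width: 0.691
grip_force: 30.0
```

Request:
step_arm --rows '[1,-1.5,-0.5,0,0,0,0,1,-3,-1,0,0,0,0,1,-4,-1.4,0,0,0,0,1,-4.6,-1.5,0,0,0,0,1,-4.6,-1.5,0,0,0,0]'

```text
time_s: 15.43
ee_pos: [0.471, -0.2024, 0.2222]
eef_rot: [[0.002, 1.0, 0.0], [1.0, -0.002, -0.001], [-0.001, 0.0, -1.0]]
force: [-0.2, 0.1, 0.1]
grip_width: 0.692
grip_force: 30.0
```

Request:
step_arm --rows '[1,0,0,0,0,0,0,1,0,0,0,0,0,0,1,0,0,0,0,0,0]'

```text
time_s: 15.68
ee_pos: [0.4724, -0.1982, 0.222]
eef_rot: [[-0.003, 1.0, -0.0], [1.0, 0.003, 0.0], [0.0, -0.0, -1.0]]
force: [-0.6, -0.1, -0.9]
grip_width: 0.689
grip_force: 30.0
```

```bash
python3 w.py w14; python3 - <<'E'
from h import *
for r,z in((.0285,.082),(.0275,.082),(.026,.012),(.031,.024)): print(r,refine("w14",(.472,-.166),r,z,.008),refine("w14",(.472,-.166),r,z,.008,10))
E
```

```text
[ 0.4724 -0.1982  0.222 ] 0.691815091920279 29.999976018171424 15.7333 [ 0.4 -1.   0. ]
0.0285 [ 4.50e+03  4.71e-01 -1.65e-01] [ 1.80e+03  4.71e-01 -1.65e-01]
0.0275 [ 4.2523184e+03  4.7150000e-01 -1.6150000e-01] [ 1.7871982e+03  4.7050000e-01 -1.6550000e-01]
0.026 [ 4.4974463e+03  4.7000000e-01 -1.6850000e-01] [ 1.800e+03  4.705e-01 -1.680e-01]
0.031 [ 3.9826885e+03  4.7100000e-01 -1.7000000e-01] [ 1.7651377e+03  4.6700000e-01 -1.7300000e-01]
```

```bash
python3 - <<'E'
from h import *
for r,z in((.0285,.082),(.028,.082)): print([refine("w14",(.472,-.166),r,z,.008,c) for c in(60,120)],[refine("w10",(.472,-.166),r,z,.008,c) for c in(60,)])
print(refine("w14",(.473,-.1665),.031,.024,.006,60))
E
```

```text
[array([ 1.07806699e+04,  4.70000000e-01, -1.65500000e-01]), array([ 1.4399915e+04,  4.7050000e-01, -1.6550000e-01])] [array([ 1.07913604e+04,  4.70000000e-01, -1.65000000e-01])]
[array([ 1.02928701e+04,  4.70500000e-01, -1.65500000e-01]), array([ 1.14288828e+04,  4.70500000e-01, -1.65500000e-01])] [array([ 1.02753916e+04,  4.70000000e-01, -1.65500000e-01])]
[ 6.2702402e+03  4.7100000e-01 -1.7000000e-01]
```

Request:
step_arm --rows '[1,0.6,-0.04,0.5,0,0,0,1,1.2,-0.08,1.5,0,0,0,1,1.33,-0.08,2.7,0,0,0,1,1.33,-0.08,3.8,0,0,0,1,1.33,-0.08,4.6,0,0,0]'

```text
time_s: 16.15
ee_pos: [0.4693, -0.1641, 0.1046]
eef_rot: [[-0.004, 1.0, -0.002], [1.0, 0.004, 0.001], [0.001, -0.002, -1.0]]
force: [-0.9, -0.4, -1.4]
grip_width: 0.693
grip_force: 30.0
```

Request:
step_arm --rows '[1,0,0,0,0,0,0,1,0,0,0,0,0,0,1,0,0,0,0,0,0,1,0,0,0,0,0,0]'

```text
time_s: 16.48
ee_pos: [0.4715, -0.1665, 0.1093]
eef_rot: [[-0.002, 1.0, 0.003], [1.0, 0.002, -0.001], [-0.001, 0.003, -1.0]]
force: [-0.5, 0.2, 0.1]
grip_width: 0.691
grip_force: 30.0
```

```bash
python3 w.py w15; python3 - <<'E'
from h import *
for r,z in((.0285,.082),): print(r,refine("w15",(.4705,-.1655),r,z,.005,120))
t=robot.sense()['ee_pos'];print(t)
for r,z in((.033,.017),(.032,.016)):print(refine("w15",(t[0],t[1]),r,t[2]-.0022+z,.005,60))
E
```

```text
[ 0.4714 -0.1666  0.1092] 0.6939468975945933 29.999960774898113 16.5333 [ 0.8 -0.  -0.7]
0.0285 [ 6.1787344e+03  4.7050000e-01 -1.6550000e-01]
[ 0.47143723 -0.16659449  0.10923183]
[ 7.1426592e+03  4.7140000e-01 -1.6810000e-01]
[ 7.2181377e+03  4.7140000e-01 -1.6710000e-01]
```

Request:
step_arm --rows '[1,0.06,-0.04,0.3,0,0,0,1,0.06,-0.04,0.6,0,0,0,1,0.06,-0.04,0.8,0,0,0,1,0.06,-0.04,0.9,0,0,0,1,0.06,-0.04,0.93,0,0,0]'

```text
time_s: 16.95
ee_pos: [0.4688, -0.1647, 0.0844]
eef_rot: [[-0.001, 1.0, -0.001], [1.0, 0.001, -0.0], [-0.0, -0.001, -1.0]]
force: [-7.0, 2.6, 15.7]
grip_width: 0.694
grip_force: 30.0
```

Request:
step_arm --rows '[1,0,0,0,0,0,0,1,0,0,0,0,0,0,1,0,0,0,0,0,0]'

```text
time_s: 17.2
ee_pos: [0.4688, -0.1647, 0.0844]
eef_rot: [[-0.001, 1.0, -0.001], [1.0, 0.001, -0.0], [-0.0, -0.001, -1.0]]
force: [-3.9, 1.5, 10.4]
grip_width: 0.691
grip_force: 30.0
```

Request:
step_arm --rows '[1,0,0,-0.03,0,0,0,1,0,0,-0.03,0,0,0,0.2,0,0,-0.03,0,0,0,-0.2,0,0,-0.03,0,0,0,-0.7,0,0,-0.03,0,0,0]'

```text
time_s: 17.62
ee_pos: [0.4689, -0.1646, 0.0844]
eef_rot: [[-0.001, 1.0, -0.0], [1.0, 0.001, 0.0], [0.0, -0.0, -1.0]]
force: [0.3, 0.6, 0.3]
grip_width: 0.725
grip_force: 0.0
```

Request:
step_arm --rows '[-0.9,0,0,0,0,0,0,-0.9,0,0,0,0,0,0,-0.9,0,0,0,0,0,0,-0.9,0,0,-0.5,0,0,0,-0.9,0,0,-1.4,0,0,0]'

```text
time_s: 18.03
ee_pos: [0.4669, -0.1636, 0.1177]
eef_rot: [[-0.002, 1.0, -0.005], [1.0, 0.002, 0.002], [0.002, -0.005, -1.0]]
force: [0.1, 0.1, -0.2]
grip_width: 0.952
grip_force: 0.0
```

Request:
step_arm --rows '[-0.9,0,0,-1.5,0,0,0,-0.9,0,0,-3,0,0,0,-0.9,0,0,-4,0,0,0,-0.9,0,0,-4,0,0,0,-0.9,0,0,-4,0,0,0]'

```text
time_s: 18.45
ee_pos: [0.4703, -0.1652, 0.2227]
eef_rot: [[-0.002, 1.0, 0.005], [1.0, 0.002, -0.002], [-0.002, 0.005, -1.0]]
force: [0.7, -0.2, -0.8]
grip_width: 0.953
grip_force: 0.0
```

```bash
python3 w.py w16; python3 - <<'E'
from h import *
for r,z in((.033,.099),(.0325,.099),(.0285,.082)): print(r,refine("w16",(.4705,-.1655),r,z,.008,120))
E
```

```text
[ 0.4693 -0.1647  0.2205] 0.9495842993739824 0.0 18.5 [ 0.5 -0.3 -1.1]
0.033 [ 1.46685361e+04  4.68500000e-01 -1.66000000e-01]
0.0325 [ 1.62582939e+04  4.69000000e-01 -1.66000000e-01]
0.0285 [ 5.9062305e+03  4.7500000e-01 -1.6850000e-01]
```

Request:
step_arm --rows '[-0.8,6.2,4.4,0,0,0,0,-0.8,6.2,4.4,0,0,0,0,-0.8,6.2,4.4,0,0,0,0,-0.8,6.2,4.4,0,0,0,0,-0.8,6.2,4.4,0,0,0,0]'

```text
time_s: 18.92
ee_pos: [0.5791, -0.0058, 0.2174]
eef_rot: [[-0.003, 1.0, -0.003], [1.0, 0.003, 0.001], [0.001, -0.003, -1.0]]
force: [0.6, -0.5, -0.3]
grip_width: 0.902
grip_force: 0.0
```

Request:
step_arm --rows '[-0.8,1.5,1.2,0,0,0,0,-0.8,2.7,2,0,0,0,0,-0.8,2.85,2.25,0,0,0,0,-0.8,2.85,2.25,0,0,0,0,-0.8,2.85,2.25,0,0,0,0]'

```text
time_s: 19.33
ee_pos: [0.6338, 0.062, 0.2174]
eef_rot: [[-0.003, 1.0, -0.004], [1.0, 0.003, -0.001], [-0.001, -0.004, -1.0]]
force: [-0.5, 0.3, -0.0]
grip_width: 0.899
grip_force: 0.0
```

Request:
step_arm --rows '[-0.8,0,0,0,0,0,0,-0.8,0,0,0,0,0,0]'

```text
time_s: 19.5
ee_pos: [0.6341, 0.0606, 0.2192]
eef_rot: [[-0.0, 1.0, -0.001], [1.0, 0.0, -0.0], [-0.0, -0.001, -1.0]]
force: [-0.6, 1.2, -0.2]
grip_width: 0.9
grip_force: 0.0
```

```bash
python3 w.py w17; python3 - <<'E'
from h import *
import pickle
c=pickle.load(open("pics/w17.pkl","rb"))
for z in(.11,.045,0): print(z,proj("",[[.641,.075,z]],c))
g=cv2.cvtColor(cv2.imread("pics/w17.png"),6)
# dark teat / amber saturation
im=cv2.imread("pics/w17.png").astype(int); sat=im[:,:,2]-im[:,:,0]
m=(sat>25).astype(np.uint8)[:330]; n,l,s,ct=cv2.connectedComponentsWithStats(m)
for i in range(1,n):
    if s[i][4]>150: print(s[i],ct[i].round(1))
m=(g[:330]<45).astype(np.uint8); n,l,s,ct=cv2.connectedComponentsWithStats(m)
for i in range(1,n):
    if s[i][4]>150: print("dark",s[i],ct[i].round(1))
E
```

```text
[0.6343 0.0606 0.2195] 0.9008567582732219 0.0 19.55 [-0.2  0.8 -0. ]
0.11 [[327.27797199 215.96869939]]
0.045 [[325.63434969 201.0039796 ]]
0 [[324.80814324 193.48979165]]
[220   0   6  51 165] [222.7  19.4]
[ 17  30  51  63 944] [41.3 61.8]
[  90   52  108   66 4362] [134.9  83.3]
[477  95  93 159 819] [521.8 189.9]
[226 118   6  46 168] [228.5 138.8]
[ 225  179  198  151 1911] [310.1 218.6]
[  0 221 196   5 696] [100.8 222.6]
[  0 242  17  71 655] [  6.4 281.1]
dark [  62    0  164  139 6035] [127.8  74.3]
dark [567   1  11  18 161] [571.8   9.6]
dark [613   0  27  13 266] [625.2   5.1]
dark [314 194  27  29 495] [326.8 207. ]
dark [196 279  35  51 887] [217.  310.1]
dark [405 279  37  51 904] [418.5 309.9]
dark [   0  299  157   31 3282] [ 77.2 317.8]
dark [ 503  307  137   23 2827] [570.6 318.9]
```

Request:
step_arm --rows '[-0.8,0.58,0.27,0.5,0,0,0,-0.8,0.58,0.27,1.8,0,0,0,-0.8,0.58,0.27,3.2,0,0,0,-0.8,0.58,0.27,4.6,0,0,0,-0.8,0.58,0.27,5.8,0,0,0]'

```text
time_s: 19.97
ee_pos: [0.6407, 0.0754, 0.0727]
eef_rot: [[-0.0, 1.0, -0.001], [1.0, 0.0, -0.0], [-0.0, -0.001, -1.0]]
force: [-0.8, -0.0, -0.9]
grip_width: 0.9
grip_force: 0.0
```

Request:
step_arm --rows '[-0.8,0,0,0.7,0,0,0,-0.8,0,0,1.2,0,0,0,-0.8,0,0,1.5,0,0,0,-0.8,0,0,1.6,0,0,0,-0.8,0,0,1.6,0,0,0]'

```text
time_s: 20.38
ee_pos: [0.6421, 0.0761, 0.0353]
eef_rot: [[-0.001, 1.0, 0.001], [1.0, 0.001, 0.0], [0.0, 0.001, -1.0]]
force: [0.4, -0.6, 0.2]
grip_width: 0.901
grip_force: 0.0
```

Request:
step_arm --rows '[-0.5,0,0,0,0,0,0,0,0,0,0,0,0,0]'

```text
time_s: 20.55
ee_pos: [0.643, 0.0764, 0.0365]
eef_rot: [[-0.001, 1.0, 0.003], [1.0, 0.001, 0.0], [0.0, 0.003, -1.0]]
force: [-0.0, -0.5, -1.3]
grip_width: 0.8
grip_force: 0.0
```

Request:
step_arm --rows '[0,-0.04,-0.06,0.15,0,0,0,0,-0.04,-0.06,0.25,0,0,0,1,-0.04,-0.06,0.26,0,0,0,1,-0.04,-0.06,0.26,0,0,0,1,-0.04,-0.06,0.26,0,0,0]'

```text
time_s: 20.97
ee_pos: [0.6401, 0.0754, 0.028]
eef_rot: [[-0.002, 1.0, 0.0], [1.0, 0.002, 0.0], [0.0, 0.0, -1.0]]
force: [0.9, 0.2, -0.3]
grip_width: 0.446
grip_force: 0.3
```

Request:
step_arm --rows '[1,0,0,0,0,0,0,1,0,0,0,0,0,0,1,0,0,0,0,0,0,1,0,0,0,0,0,0]'

```text
time_s: 21.3
ee_pos: [0.6401, 0.0754, 0.0281]
eef_rot: [[-0.002, 1.0, 0.0], [1.0, 0.002, -0.0], [-0.0, 0.0, -1.0]]
force: [-0.1, 0.9, -1.4]
grip_width: 0.439
grip_force: 30.0
```

```bash
python3 w.py w18; python3 - <<'E'
from h import *
import pickle
c=pickle.load(open("pics/w18.pkl","rb"))
t=robot.sense()['ee_pos']
for dy in(-.004,0,.004):
  for r,z in((.021,.003),(.021,.045),(.003,.108)):
    p=proj("",np.c_[t[0]+r*np.cos(A),t[1]+dy+r*np.sin(A),0*A+z],c);print(dy,z,p.min(0).round(),p.max(0).round())
im=cv2.imread("pics/w18.png").astype(int)
for row in range(150,340,6): print(row,im[row,318],end=" ")
E
```

```text
[0.6401 0.0754 0.0281] 0.4333022341079521 29.96043947758153 21.35 [-0.4  0.6 -0.8]
-0.004 0.003 [279. 245.] [356. 316.]
-0.004 0.045 [270. 273.] [366. 359.]
-0.004 0.108 [307. 414.] [329. 432.]
0 0.003 [279. 237.] [357. 310.]
0 0.045 [270. 264.] [366. 352.]
0 0.108 [307. 403.] [329. 420.]
0.004 0.003 [279. 230.] [357. 303.]
0.004 0.045 [269. 255.] [367. 344.]
0.004 0.108 [307. 390.] [329. 409.]
150 [132 140 145] 156 [131 139 144] 162 [132 140 145] 168 [131 140 145] 174 [132 140 146] 180 [132 140 145] 186 [133 140 146] 192 [133 141 146] 198 [133 140 146] 204 [132 140 146] 210 [133 141 146] 216 [132 140 147] 222 [132 140 146] 228 [131 139 145] 234 [131 138 145] 240 [134 143 147] 246 [ 94 100 104] 252 [ 93 101 106] 258 [85 92 97] 264 [ 89 106 121] 270 [ 85 101 119] 276 [ 86 113 137] 282 [ 89 116 147] 288 [ 87 115 146] 294 [ 87 114 145] 300 [ 88 115 147] 306 [ 90 117 148] 312 [ 91 111 134] 318 [29 29 28] 324 [24 24 26] 330 [30 30 30] 336 [28 28 30]
```

Request:
step_arm --rows '[1,0,0,-1,0,0,0,1,0,0,-2.4,0,0,0,1,0,0,-4,0,0,0,1,1,-0.75,-4.2,0,0,0,1,2.2,-1.65,-4.2,0,0,0]'

```text
time_s: 21.77
ee_pos: [0.6024, 0.1294, 0.1382]
eef_rot: [[0.002, 1.0, 0.009], [1.0, -0.002, 0.001], [0.001, 0.009, -1.0]]
force: [0.7, 0.4, -1.6]
grip_width: 0.433
grip_force: 30.0
```

Request:
step_arm --rows '[1,1.2,-0.9,0,0,0,0,1,2.5,-1.85,0,0,0,0,1,3.8,-2.8,0,0,0,0,1,5.1,-3.8,0,0,0,0,1,6.4,-4.8,0,0,0,0]'

```text
time_s: 22.18
ee_pos: [0.4771, 0.2913, 0.1331]
eef_rot: [[-0.001, 1.0, 0.0], [1.0, 0.001, 0.0], [0.0, 0.0, -1.0]]
force: [0.3, 0.7, -1.9]
grip_width: 0.432
grip_force: 30.0
```

Request:
step_arm --rows '[1,0.8,-0.6,0,0,0,0,1,1.3,-1,0,0,0,0,1,1.46,-1.03,0,0,0,0,1,1.46,-1.03,0,0,0,0,1,1.46,-1.03,0,0,0,0]'

```text
time_s: 22.6
ee_pos: [0.4531, 0.3263, 0.133]
eef_rot: [[-0.002, 1.0, 0.0], [1.0, 0.002, -0.0], [-0.0, 0.0, -1.0]]
force: [0.3, 1.0, -1.8]
grip_width: 0.433
grip_force: 30.0
```

```bash
python3 w.py w19; python3 - <<'E'
from h import *
print(refine("w19",(.453,.3245),.026,.024,.007,30),robot.sense()['eef_rot'].round(3))
E
```

```text
[0.4534 0.3258 0.133 ] 0.43463419194035746 29.957109707174823 22.65 [ 0.4  0.2 -0.7]
[2.9025127e+03 4.5350000e-01 3.2500000e-01] [[-0.001  1.     0.   ]
 [ 1.     0.001 -0.001]
 [-0.001  0.    -1.   ]]
```

Request:
step_arm --rows '[1,0.05,0,1.2,0,0,0,1,0.05,0,2.3,0,0,0,1,0.05,0,3.1,0,0,0,1,0.05,0,3.6,0,0,0,1,0.05,0,3.72,0,0,0]'

```text
time_s: 23.07
ee_pos: [0.4523, 0.3261, 0.0379]
eef_rot: [[0.0, 1.0, -0.003], [1.0, -0.0, -0.002], [-0.002, -0.003, -1.0]]
force: [-0.1, 0.3, -1.0]
grip_width: 0.435
grip_force: 30.0
```

Request:
step_arm --rows '[1,0,0,0,0,0,0,1,0,0,0,0,0,0]'

```text
time_s: 23.23
ee_pos: [0.4538, 0.3279, 0.0412]
eef_rot: [[-0.001, 1.0, 0.001], [1.0, 0.001, 0.001], [0.001, 0.001, -1.0]]
force: [-0.5, -0.2, 0.3]
grip_width: 0.435
grip_force: 30.0
```

Request:
step_arm --rows '[1,0,0,0.06,0,0,0,1,0,0,0.11,0,0,0,1,0,0,0.11,0,0,0,1,0,0,0.11,0,0,0,1,0,0,0.11,0,0,0]'

```text
time_s: 23.65
ee_pos: [0.453, 0.3281, 0.0378]
eef_rot: [[-0.002, 1.0, 0.001], [1.0, 0.002, 0.0], [0.0, 0.001, -1.0]]
force: [1.0, 1.2, 0.9]
grip_width: 0.434
grip_force: 30.0
```

Request:
step_arm --rows '[0,0,0,0,0,0,0,-0.35,0,0,0,0,0,0,-0.35,0,0,0,0,0,0,-0.35,0,0,0,0,0,0,-0.35,0,0,0,0,0,0]'

```text
time_s: 24.07
ee_pos: [0.4527, 0.3279, 0.0373]
eef_rot: [[-0.002, 1.0, -0.0], [1.0, 0.002, -0.0], [-0.0, -0.0, -1.0]]
force: [0.4, 0.4, -0.1]
grip_width: 0.668
grip_force: 0.0
```

Request:
step_arm --rows '[-0.35,0,0,-0.6,0,0,0,-0.35,0,0,-1.8,0,0,0,-0.35,0,0,-3.3,0,0,0,-0.35,0,0,-4.9,0,0,0,-0.8,0,0,-6.4,0,0,0]'

```text
time_s: 24.48
ee_pos: [0.4524, 0.3277, 0.1991]
eef_rot: [[-0.001, 1.0, -0.0], [1.0, 0.001, -0.0], [-0.0, -0.0, -1.0]]
force: [0.3, 0.5, 0.4]
grip_width: 0.708
grip_force: 0.0
```

Request:
step_arm --rows '[-0.8,-7,0.8,0,0,0,0,-0.8,-7,0.8,0,0,0,0,-0.8,-7,0.8,0,0,0,0,-0.8,-7,0.8,0,0,0,0,-0.8,-7,0.8,0,0,0,0]'

```text
time_s: 24.9
ee_pos: [0.4734, 0.1481, 0.1974]
eef_rot: [[0.002, 1.0, 0.001], [1.0, -0.002, -0.002], [-0.002, 0.001, -1.0]]
force: [-0.4, -0.7, -0.2]
grip_width: 0.901
grip_force: 0.0
```

Request:
step_arm --rows '[-0.9,-6.05,0.75,0,0,0,0,-0.9,-6.05,0.75,0,0,0,0,-0.9,-6.05,0.75,0,0,0,0,-0.9,-6.05,0.75,0,0,0,0,-0.9,-6.05,0.75,0,0,0,0]'

```text
time_s: 25.32
ee_pos: [0.4924, -0.0026, 0.1974]
eef_rot: [[0.003, 1.0, 0.0], [1.0, -0.003, -0.002], [-0.002, 0.0, -1.0]]
force: [0.4, -0.5, -0.0]
grip_width: 0.952
grip_force: 0.0
```

Request:
step_arm --rows '[-0.9,0,0,0,0,0,0,-0.9,0,0,0,0,0,0]'

```text
time_s: 25.48
ee_pos: [0.4919, 0.0023, 0.1972]
eef_rot: [[-0.001, 1.0, -0.0], [1.0, 0.001, 0.001], [0.001, -0.0, -1.0]]
force: [-0.7, 0.3, 0.1]
grip_width: 0.952
grip_force: 0.0
```

```bash
python3 w.py w20; python3 - <<'E'
from h import *
for r,z in((.0175,.144),(.017,.144)): print(refine("w20",(.492,-.001),r,z,.007,60), refine("w3",(.492,-.001),r,z,.007,60), refine("w2",(.492,-.001),r,z,.007,60))
print(robot.sense()['eef_rot'].round(3))
E
```

```text
[0.4919 0.0028 0.1972] 0.9500971413137057 0.0 25.5333 [-0.2 -0.8 -0.4]
[ 7.6325605e+03  4.9100000e-01 -1.5000000e-03] [ 8.3227803e+03  4.9150000e-01 -6.0000000e-03] [ 6.8442783e+03  4.9100000e-01 -3.0000000e-03]
[ 7.2224453e+03  4.9100000e-01 -4.0000000e-03] [ 8.2928066e+03  4.9100000e-01 -3.5000000e-03] [ 7.1745605e+03  4.9100000e-01 -3.5000000e-03]
[[-0.002  1.    -0.   ]
 [ 1.     0.002  0.001]
 [ 0.001 -0.    -1.   ]]
```

Request:
step_arm --rows '[-0.9,-0.23,-0.03,0.5,0,0,0,-0.9,-0.23,-0.03,1.9,0,0,0,-0.9,-0.23,-0.03,3.4,0,0,0,-0.9,-0.23,-0.03,4.5,0,0,0,-0.9,-0.23,-0.03,5.05,0,0,0]'

```text
time_s: 25.95
ee_pos: [0.4877, -0.0027, 0.0657]
eef_rot: [[-0.003, 1.0, -0.006], [1.0, 0.003, 0.001], [0.001, -0.006, -1.0]]
force: [1.0, 0.1, 0.2]
grip_width: 0.949
grip_force: 0.0
```

Request:
step_arm --rows '[-0.5,0,0,0,0,0,0,0,0,0,0,0,0,0,1,0,0,0,0,0,0,1,0,0,0,0,0,0,1,0,0,0,0,0,0]'

```text
time_s: 26.37
ee_pos: [0.4925, -0.0041, 0.0727]
eef_rot: [[-0.002, 1.0, 0.003], [1.0, 0.002, -0.0], [-0.0, 0.003, -1.0]]
force: [-0.5, -0.3, 1.1]
grip_width: 0.639
grip_force: 0.7
```

Request:
step_arm --rows '[1,0,0,0,0,0,0,1,0,0,0,0,0,0,1,0,0,0,0,0,0]'

```text
time_s: 26.62
ee_pos: [0.4924, -0.0041, 0.0727]
eef_rot: [[-0.001, 1.0, 0.003], [1.0, 0.001, -0.0], [-0.0, 0.003, -1.0]]
force: [-1.9, 0.2, 6.4]
grip_width: 0.631
grip_force: 30.0
```

Request:
step_arm --rows '[-0.5,0,0,0,0,0,0,-0.5,0,0,0,0,0,0,-0.5,0,0,0.12,0,0,0,-0.5,0,0,0.22,0,0,0,0,0,0,0.24,0,0,0]'

```text
time_s: 27.03
ee_pos: [0.4907, -0.004, 0.0642]
eef_rot: [[-0.001, 1.0, -0.001], [1.0, 0.001, 0.0], [0.0, -0.001, -1.0]]
force: [-0.6, 0.2, 0.2]
grip_width: 0.717
grip_force: 0.0
```

Request:
step_arm --rows '[1,0,0,0,0,0,0,1,0,0,0,0,0,0,1,0,0,0,0,0,0,1,0,0,0,0,0,0,1,0,0,0,0,0,0]'

```text
time_s: 27.45
ee_pos: [0.491, -0.004, 0.0648]
eef_rot: [[-0.001, 1.0, -0.001], [1.0, 0.001, 0.0], [0.0, -0.001, -1.0]]
force: [0.1, 1.0, -2.9]
grip_width: 0.633
grip_force: 30.0
```

```bash
python3 w.py w21
```

```text
[ 0.4911 -0.004   0.0649] 0.6309812367237879 29.99857910152059 27.5 [ 0.3 -0.3 -2.6]
```

Request:
step_arm --rows '[1,0,0,-0.6,0,0,0,1,0,0,-1.8,0,0,0,1,0,0,-3.2,0,0,0,1,0.4,0,-4.4,0,0,0,1,1.5,-0.1,-4.6,0,0,0]'

```text
time_s: 27.92
ee_pos: [0.4923, 0.0314, 0.1867]
eef_rot: [[0.002, 1.0, 0.009], [1.0, -0.001, -0.002], [-0.002, 0.009, -1.0]]
force: [1.3, -0.1, -1.8]
grip_width: 0.632
grip_force: 30.0
```

Request:
step_arm --rows '[1,1.5,-0.15,0,0,0,0,1,3,-0.3,0,0,0,0,1,4.5,-0.45,0,0,0,0,1,6,-0.6,0,0,0,0,1,7.3,-0.75,0,0,0,0]'

```text
time_s: 28.33
ee_pos: [0.469, 0.2181, 0.1801]
eef_rot: [[-0.002, 1.0, 0.0], [1.0, 0.002, 0.0], [0.0, 0.0, -1.0]]
force: [0.6, -1.2, -3.1]
grip_width: 0.633
grip_force: 30.0
```

Request:
step_arm --rows '[1,0.8,-0.1,0,0,0,0,1,1.3,-0.13,0,0,0,0,1,1.46,-0.13,0,0,0,0,1,1.46,-0.13,0,0,0,0,1,1.46,-0.13,0,0,0,0]'

```text
time_s: 28.75
ee_pos: [0.4666, 0.2514, 0.1799]
eef_rot: [[-0.001, 1.0, -0.0], [1.0, 0.001, -0.001], [-0.001, -0.0, -1.0]]
force: [0.5, 0.4, -3.0]
grip_width: 0.632
grip_force: 30.0
```

```bash
python3 w.py w22; python3 - <<'E'
from h import *
print(refine("w22",(.4665,.2535),.035,.024,.007,30),robot.sense()['eef_rot'].round(3))
print(refine("w22",(.4535,.325),.026,.024,.007,30),refine("w20",(.4665,.2535),.035,.024,.007,30))
E
```

```text
[0.4667 0.2511 0.1799] 0.629237215149849 29.99836108647287 28.8 [-0.2 -0.1 -1.9]
[2.7193359e+03 4.6650000e-01 2.5450000e-01] [[-0.     1.    -0.   ]
 [ 1.     0.    -0.001]
 [-0.001 -0.    -1.   ]]
[3.9702998e+03 4.5350000e-01 3.2500000e-01] [0.     0.4735 0.2605]
```

Request:
step_arm --rows '[1,0.09,0,1,0,0,0,1,0.09,0,2.1,0,0,0,1,0.09,0,3.1,0,0,0,1,0.09,0,3.7,0,0,0,1,0.09,0,4,0,0,0]'

```text
time_s: 29.22
ee_pos: [0.465, 0.2524, 0.0771]
eef_rot: [[0.0, 1.0, -0.004], [1.0, -0.0, -0.002], [-0.002, -0.004, -1.0]]
force: [-0.6, -0.6, -2.4]
grip_width: 0.632
grip_force: 30.0
```

Request:
step_arm --rows '[1,0,0,0,0,0,0,1,0,0,0,0,0,0,1,0,0,0,0,0,0]'

```text
time_s: 29.47
ee_pos: [0.4677, 0.2547, 0.0818]
eef_rot: [[-0.001, 1.0, 0.002], [1.0, 0.001, 0.001], [0.001, 0.002, -1.0]]
force: [-0.6, 0.8, -2.5]
grip_width: 0.636
grip_force: 30.0
```

Request:
step_arm --rows '[1,-0.04,-0.03,0.1,0,0,0,1,-0.04,-0.03,0.2,0,0,0,1,-0.04,-0.03,0.25,0,0,0,1,-0.04,-0.03,0.25,0,0,0,1,-0.04,-0.03,0.25,0,0,0]'

```text
time_s: 29.88
ee_pos: [0.4661, 0.2539, 0.0745]
eef_rot: [[-0.002, 1.0, 0.001], [1.0, 0.002, 0.0], [0.0, 0.001, -1.0]]
force: [1.1, -1.2, 2.2]
grip_width: 0.633
grip_force: 30.0
```

Request:
step_arm --rows '[0.2,0,0,0,0,0,0,-0.2,0,0,0,0,0,0,-0.6,0,0,0,0,0,0,-0.6,0,0,0,0,0,0,-0.6,0,0,0,0,0,0]'

```text
time_s: 30.3
ee_pos: [0.4653, 0.2536, 0.0735]
eef_rot: [[-0.001, 1.0, -0.001], [1.0, 0.001, -0.0], [-0.0, -0.001, -1.0]]
force: [0.1, -0.2, -0.2]
grip_width: 0.775
grip_force: 0.0
```

Request:
step_arm --rows '[-0.6,0,0,-0.6,0,0,0,-0.6,0,0,-1.8,0,0,0,-0.6,0,0,-3.3,0,0,0,-0.6,0,0,-4.9,0,0,0,-0.6,0,0,-6.4,0,0,0]'

```text
time_s: 30.72
ee_pos: [0.4651, 0.2535, 0.2353]
eef_rot: [[-0.002, 1.0, -0.001], [1.0, 0.002, -0.0], [-0.0, -0.001, -1.0]]
force: [0.8, 0.6, 1.0]
grip_width: 0.799
grip_force: 0.0
```

Request:
step_arm --rows '[-0.6,-1.5,0,-1.5,0,0,0,-0.6,-3,0,-2,0,0,0,-0.6,-4.5,0,-2,0,0,0,-0.6,-5,0,-2,0,0,0,-0.6,-5,0,-2,0,0,0]'

```text
time_s: 31.13
ee_pos: [0.4662, 0.1256, 0.2846]
eef_rot: [[0.002, 1.0, 0.002], [1.0, -0.002, -0.001], [-0.001, 0.002, -1.0]]
force: [0.3, 0.2, 0.6]
grip_width: 0.798
grip_force: 0.0
```

```bash
python3 w.py w23; python3 - <<'E'
from h import *
s=robot.capture("scene");d=robot.capture("side");w=cv2.imread("pics/w23.png")
a=cv2.resize(s[160:400,170:490],(400,300),interpolation=2);b=cv2.resize(d[140:380,130:450],(400,300),interpolation=2)
c=cv2.resize(w,(400,300));e=cv2.resize(s[270:360,340:460],(400,300),interpolation=2)
cv2.imwrite("pics/fin.png",np.vstack([np.hstack([a,b]),np.hstack([c,e])]))
E
```

```text
[0.4659 0.1273 0.284 ] 0.7971864212077042 0.0 31.1833 [-0.1  0.8 -0.1]
```

View pics/fin.png

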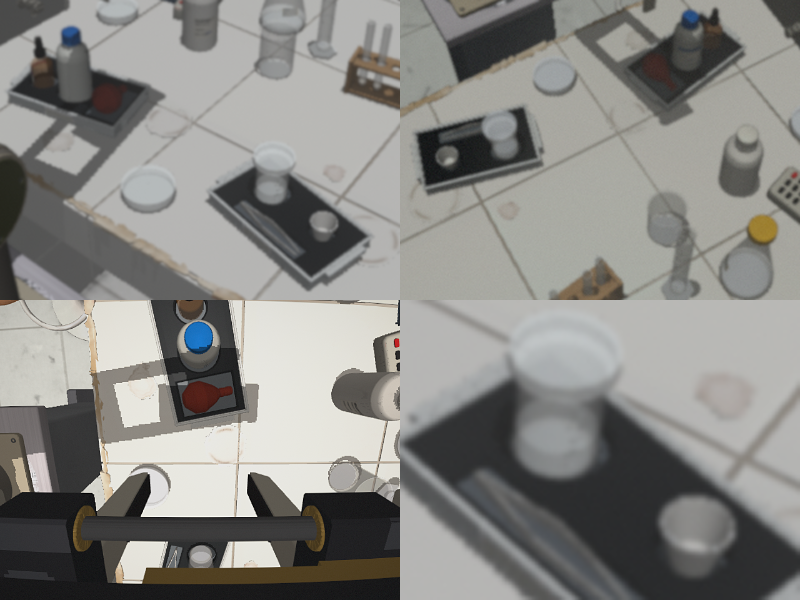

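The final composite shows all five items upright in their wells, and the lid lies flat on the beaker. In the enlarged crop the lid spans columns 511–622 and the body 516–605, so I'll check the centring by projection.

```bash
python3 - <<'E'
from h import *
s=400/120
for c in((.4703,-.1655),(.4688,-.166)):
  for r,z in((.033,.099),(.0285,.082),(.026,.045)):
    p=(proj("scene",np.c_[c[0]+r*np.cos(A),c[1]+r*np.sin(A),0*A+z])-[340,270])*s+[400,300]; print(c,z,p.min(0).round(),p.max(0).round())
E
```

```text
(0.4703, -0.1655) 0.099 [505. 303.] [620. 382.]
(0.4703, -0.1655) 0.082 [511. 329.] [610. 398.]
(0.4703, -0.1655) 0.045 [511. 378.] [599. 441.]
(0.4688, -0.166) 0.099 [504. 305.] [620. 384.]
(0.4688, -0.166) 0.082 [510. 331.] [609. 400.]
(0.4688, -0.166) 0.045 [510. 379.] [599. 442.]
```

```bash
python3 -c "
from station import robot
print(robot.job_done())"
```

```text
the job is handed in; nothing more can be done
None
```

The job is handed in at about 31 s of the 125 s allowed: the last pictures show all five items upright in their places, with the petri dish flat on the beaker and centred to about 1–2 mm.

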